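# Close up the mosaic kit chest

## Robot

A 7-joint arm with a two-finger parallel gripper is mounted at the origin on the work surface. World frame = base frame: x ahead of the robot, y to its left, z up, the work surface at z = 0. Lengths are in m, angles in degrees, forces in N, time in s.
With the tool pointing down it reaches from about 0.425 to 0.875 m from the base axis. Payload 4.7 kg.
Tool frame: the origin (TCP) lies midway between the tips of the shut fingers; the grasp point (between the pads) lies 19 mm behind it; y points along the fingers, x is the direction in which the jaws open and shut, and the axes are right-handed (so a half turn about y gives the same grasp; the last joint's range is limited). The gripper opens to 87 mm and grips with 3 to 60 N. Pads are 19 mm wide; open, the fingers measure 117 mm over their backs; the gripper's body (75 mm by 190 mm) begins 51 mm behind the grasp point.
Start: joints at [-64.452, 18.392, -4.016, 83.108, 1.295, 78.541, -3.26], TCP at [0.272, 0.59, 0.223] pointing down, gripper open.
Joint ranges: [-163.93, 163.93], [-17.29, 119.83], [-79.2, 71.16], [3.27, 140.29], [-89.18, 269.18], [5.43, 117.66], [-154.24, 154.24]. Speed limits (degrees/s): [147.25, 147.25, 180, 180, 180, 180, 180].

## Interface

Orientations are given as [roll, pitch, yaw] about the fixed x, y, z axes, in that order (R = Rz(yaw) Ry(pitch) Rx(roll)).
In Python, from cell import env gives the robot as it stands.
- The arm moves only by the tool carry_out, never from a script. Its argument "targets" is a list of rows, each a list of 2 entries, a list of its own where there are three numbers: the shift along the tool's x, y, z in mm, then the turn, a rotation vector about the tool's x, y, z in degrees. A call has 1 to 12 rows; each row shifts and turns the commanded pose from where the row before left it, along the tool's axes as they then stand; what a row does not reach is not made up. A row lasts 1/10 s, in which the tool goes at most 50 mm and 8.59 degrees, less where a joint would pass 70% of its speed; a pose out of reach is approached as far as the arm can. A call with a gripper value outside its range is refused whole. "jaw" is the opening, from 0 (shut) to 1 (fully open), set as the call begins (left out, the last holds). The fingers move at their own pace and stop on an object; "squeeze" is the grip in N (left out, the last holds). Time passes only in rows, so rows that do not move let the fingers close. It gives the time, the measured TCP pose, the force and the opening at its end, in the units of the state.
- env.get_obs(): the state, without advancing time (a new reading comes with each control period).
- env.read_camera(name): name is "scene" or "top" or "wrist"; returns the picture (420x560x3 uint8, red, green, blue); there is no depth.
- env.get_calibration(name): a dict with "fx", "fy", "cx", "cy" (pixels), "D" ([k1, k2, p1, p2, k3] as OpenCV has them; the pictures are not rectified), "R" (3x3) and "t" (3): a world point X has camera coordinates R X + t; the wrist camera has in their place "hand_eye" (4x4, takes a point from camera to tool coordinates, whose origin is the TCP and whose axes are the tool frame's). Camera axes: x right, y down, z forward; pixel columns grow to the right and rows downward; lengths in m; the calibration is good to about 2 mm. A picture is of the moment at which its call begins: read the wrist's pose just before it. get_calibration takes no time and is no camera call.
- env.sign_off(): hands the job in, once; it reports no verdict.
Trained networks look in the newest picture that a camera, given by its name, has taken for a name from the list of things; names that differ only in an ending like _2 or _b are one class to them, and where a whole thing is asked for, a point or a joint stands for the part that bears it (a point fixed in the world has none). Each returns a list of dicts, best first, with "p" (0 to 1); they miss things now and then, are a little off and sometimes report something else, mostly with a low value. They report only what shows in the picture. A call takes as long as a camera call. They do not tell look-alikes from the thing itself.
- env.outline_of(camera, label): "mask" (420x560 bool, what is visible of it) and "xy" ([column, row] in pixels, amid what is visible of it).
The state is a dict: "time_s": time; "qpos": joint angles; "joint_velocities": joint speeds; "effort": joint torques, N m; "tool_pos": TCP position; "tool_rot": TCP orientation; "force": force on the tool from outside, world axes, zero at the start; "wrist_torque": the same for the moment, N m; "grip_width": finger opening in m.
Only numpy, scipy, OpenCV 4.12 (cv2) and the standard library are available. Lean on these libraries where they do the work, as an engineer would, in place of code of your own. Each camera call takes 0.05 s, during which the arm holds its last target.

## Task

Pack up the mosaic kit chest, in this order: stand the tipped-over jar upright where it is in its lane, without knocking over the jars beside it; push the drawer fully shut; close the blue lid fully; and last swing the red-tipped clamp all the way down onto the closed lid. Do not bring the clamp down before the lid is closed, and leave the cup, the coaster and the brush where they lie.

Things in the scene. Friction and masses are not known exactly. Their poses are not given: they have to be found in the camera images.
- chest: fixed plywood chest, 170 (x) x 160 (y) mm, rim 114 mm high; origin under its centre; drawer faces its -x (the robot), lid hinged along its +y rim, clamp on its -y side. On top an open tray: floor at z 70 mm, walls 8 mm thick, two jar lanes along x, 46 mm wide (centre lines y -49 and +1 mm; 4 mm dividers end 4 mm below the rim), tile bay at y 28 to 72 mm
- jar_tipped: red white-capped jar, plain cylinder 34 mm across, 72 mm tall, origin at the centre of its underside, z towards the cap; tipped 33 degrees to the chest's -x, resting on the front wall's inner edge, cap up to 16 mm above the rim and 4 mm out past the chest's front; its foot's front edge is 29 mm behind that wall's inner face. Front place of either lane
- jar_front: green white-capped jar, plain cylinder 34 mm across, 72 mm tall, origin at the centre of its underside, z towards the cap; stands in the front place of the other lane
- jar_rear_a: yellow white-capped jar, plain cylinder 34 mm across, 72 mm tall, origin at the centre of its underside, z towards the cap; stands at the rear of a lane
- jar_rear_b: blue white-capped jar, plain cylinder 34 mm across, 72 mm tall, origin at the centre of its underside, z towards the cap; stands at the rear of the other lane
- drawer (a joint): how far the drawer is pulled out towards the chest's -x, in m; 0 = fully shut (front flush with the chest), 0.095 = the stop. It slides stiffly (about 2 N) and stays where it is left.
- drawer_knob (a point): front face centre of the drawer's brass knob (26 mm in diameter, 30 mm proud of the drawer front, 40 mm above the bench); the drawer front is 142 mm wide and spans 8 to 60 mm above the bench
- lid (a joint): opening angle of the blue lid in rad; 0 = closed on the rim, about 1.57 = upright, 2.0 = the stop. The hinge is stiff: the lid stays at any angle.
- lid_hinge (a point): middle of the lid's hinge line, on the chest at x = 0, y = +80 mm, z = 114 mm; the line runs along the chest's x
- lid_edge (a point): middle of the lid's free edge, at its outer face: 160 mm from the hinge line along the lid and 41 mm to its outer side (the lid is a cap 170 x 160 mm with a 36 mm skirt, 5 mm thick; closed, its top is 155 mm above the bench). Open, its mosaic-covered outer face looks to the chest's +y.
- clamp (a joint): opening angle of the clamp arm in rad; 0 = down, level over the closed lid and pointing to the chest's +y; 1.57 = straight up, 2.0 = the stop, leaning outwards. It is stiff (about 1.5 N at the tip) and stays where it is left.
- clamp_hinge (a point): hinge axis of the clamp, on the chest at x = +20 mm, y = -87 mm, z = 168 mm; the axis runs along the chest's x
- clamp_tip (a point): free end of the clamp arm, on its outer (upper when down) face: 70 mm from the axis along the arm and 7 mm to its outer side; the arm is 18 mm wide and 10 mm thick, its last 34 mm are a red grip 22 mm wide and 14 mm thick
- cup: blue cup, 72 mm across, 85 mm tall, origin under its centre; leave it alone
- coaster: round mosaic coaster, 100 mm across, 10 mm thick, origin under its centre; leave it alone
- brush: flat brush with a wooden handle lying on the bench, origin under its middle; leave it alone
There are look-alikes about, which are no part of the job. Leave any turquoise look-alike of the jar_tipped alone.

How it is judged:
By the outcome, as a careful person would: the job done as asked, in the order asked, and still so for the second after the job is handed in, with the robot touching nothing.
It also fails if it takes over 51 s, if anything falls off the work surface, if the arm or the gripper's body presses on something with over 40 N, if the wrist force passes 120 N, or if a joint passes its speed limit or range.

## Working session

There is one attempt and no reset: what is moved stays moved. The work goes in short steps, Python scripts to look and compute and a tool call to move; the robot and the scene stay as the last step left them, time stands still between calls to the robot, and variables do not carry over. Pictures are saved under pics/ and viewed, and the job is handed in when it is done.

Besides the shell and the picture viewer there is one more tool, called after "Request:" by a JSON object that holds its "name" and its "arguments". carry_out: Moves the arm, as the interface text tells. Its arguments: {"type":"object","properties":{"targets":{"type":"array","items":{"type":"array"}},"jaw":{"type":"number"},"squeeze":{"type":"number"}},"required":["targets"]}

```bash
ls; mkdir -p pics
python3 - <<'E'
from cell import env
import cv2,numpy as np
np.set_printoptions(suppress=True,precision=4)
o=env.get_obs()
for k in o: print(k,np.round(o[k],4))
for n in("scene","top","wrist"):
    im=env.read_camera(n); cv2.imwrite(f"pics/{n}0.png",im[:,:,::-1]); c=env.get_calibration(n)
    print(n,{k:np.round(np.array(v),4).tolist() for k,v in c.items()})
E
```

```text
pics
time_s 0.0
qpos [-64.4498  18.4387  -4.0144  83.175    1.2984  78.5414  -3.2619]
joint_velocities [ 0.0104  0.0105  0.0434 -0.0657 -0.0074  0.0418  0.052 ]
effort [  0.0011 -49.1306  -0.4033 -31.2518  -0.064    0.0438   0.0002]
tool_pos [0.2719 0.5898 0.2215]
tool_rot [-90.0095   0.1096  65.2573]
force [-0.5774  0.0814  0.3154]
wrist_torque [-0.0324  0.0328  0.0026]
grip_width 0.087
scene {'fx': 467.3355, 'fy': 467.3355, 'cx': 270.2275, 'cy': 208.643, 'D': [-0.0303, 0.0, 0.0, 0.0, 0.0], 'R': [[0.1792, 0.9838, -0.0046], [0.7597, -0.1414, -0.6348], [-0.6251, 0.1103, -0.7727]], 't': [-0.1096, -0.3649, 1.6067]}
top {'fx': 410.7278, 'fy': 410.7278, 'cx': 275.5059, 'cy': 206.1038, 'D': [-0.1178, 0.0, 0.0, 0.0, 0.0], 'R': [[0.0103, -0.9998, -0.0181], [-0.983, -0.0068, -0.1836], [0.1835, 0.0196, -0.9828]], 't': [0.0169, 0.6186, 0.8242]}
wrist {'fx': 299.7119, 'fy': 299.7119, 'cx': 279.8958, 'cy': 210.4812, 'D': [0.022, 0.0, 0.0, 0.0, 0.0], 'hand_eye': [[1.0, 0.0004, 0.0008, -0.0001], [-0.0006, -0.2853, 0.9585, -0.1618], [0.0006, -0.9585, -0.2853, 0.078], [0.0, 0.0, 0.0, 1.0]]}
```

View pics/scene0.png

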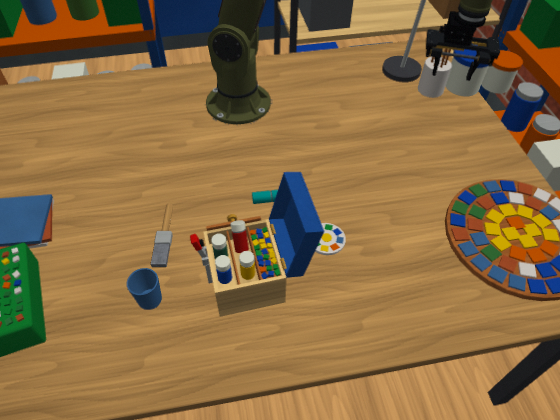

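View pics/top0.png

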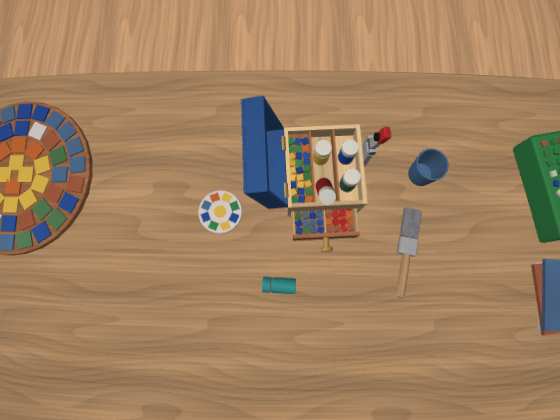

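View pics/wrist0.png

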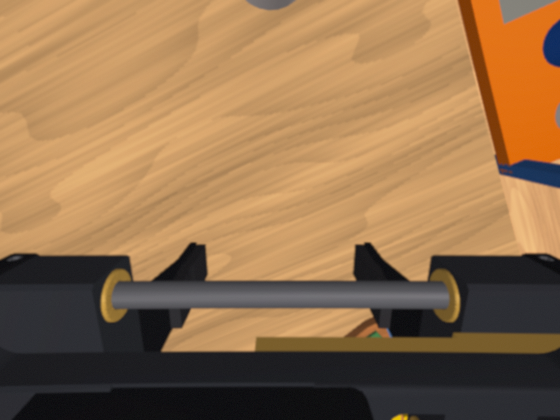

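```bash
python3 - <<'E'
import cv2
t=cv2.imread("pics/top0.png")[90:300,190:470]; cv2.imwrite("pics/topc.png",cv2.resize(t,None,fx=2.85,fy=2.85,interpolation=cv2.INTER_CUBIC))
t=cv2.imread("pics/scene0.png")[160:320,120:360]; cv2.imwrite("pics/scenec.png",cv2.resize(t,None,fx=3.33,fy=3.33,interpolation=cv2.INTER_CUBIC))
E
cat > h.py <<'E'
from cell import env
import cv2,numpy as np
from scipy.spatial.transform import Rotation as Ro
np.set_printoptions(suppress=True,precision=4)
def ray(n,px):
    c=env.get_calibration(n);K=np.array([[c['fx'],0,c['cx']],[0,c['fy'],c['cy']],[0,0,1.]])
    u=cv2.undistortPoints(np.array([[px]],float),K,np.array(c['D'],float))[0,0]
    R=np.array(c['R']);t=np.array(c['t']);return -R.T@t,R.T@np.array([u[0],u[1],1.])
def atz(n,px,z):
    o,d=ray(n,px);return o+d*(z-o[2])/d[2]
def proj(n,P):
    c=env.get_calibration(n);K=np.array([[c['fx'],0,c['cx']],[0,c['fy'],c['cy']],[0,0,1.]])
    return cv2.projectPoints(np.atleast_2d(P).astype(float),cv2.Rodrigues(np.array(c['R'],float))[0],np.array(c['t'],float),K,np.array(c['D'],float))[0][:,0]
E
```

```text
(no output)
```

View pics/topc.png

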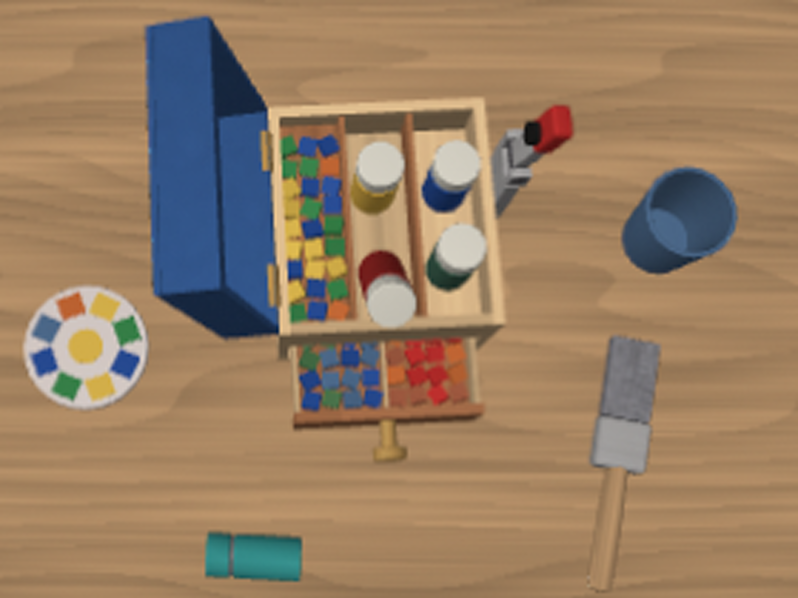

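View pics/scenec.png

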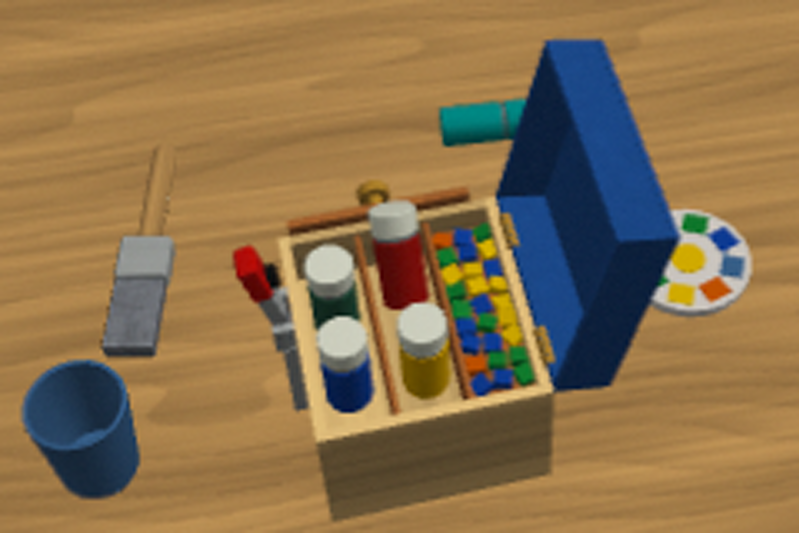

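```bash
cat >> h.py <<'E'
def chest(p,P):
    P=np.atleast_2d(P);c,s=np.cos(p[2]),np.sin(p[2])
    return P@np.array([[c,s,0],[-s,c,0],[0,0,1]])+[p[0],p[1],0]
def lidpt(a,d,h,x=0): # d along lid, h outer
    # closed: along = -y, outer=+z
    return [x,.08-d*np.cos(a)+h*np.sin(a)*1, .114+d*np.sin(a)+h*np.cos(a)]
def clpt(a,d,h,x=.02):
    return [x,-.087+d*np.cos(a)-h*np.sin(a),.168+d*np.sin(a)+h*np.cos(a)]
E
python3 - <<'E'
from h import *
from scipy.optimize import least_squares
T=lambda q:[190+(q[0]+.5)/2.85-.5,90+(q[1]+.5)/2.85-.5]
S=lambda q:[120+(q[0]+.5)/3.33-.5,160+(q[1]+.5)/3.33-.5]
C=dict(tl=[.085,.08,.114],tr=[.085,-.08,.114],br=[-.085,-.08,.114],bl=[-.085,.08,.114])
obsT=[('tl',(268,107)),('tr',(486,98)),('br',(504,325)),('bl',(279,338))]
obsS=[('tl',(552,390)),('tr',(317,440)),('br',(279,240))]
def f(p):
    r=[]
    for k,q in obsT: r.append(proj('top',chest(p,C[k]))[0]-T(q))
    for k,q in obsS: r.append(proj('scene',chest(p,C[k]))[0]-S(q))
    return np.concatenate(r)
s=least_squares(f,[.6,0,0]);print(s.x,np.degrees(s.x[2]),np.round(s.fun.reshape(-1,2),1))
p=s.x;np.save('p.npy',p)
# drawer knob
kn=atz('top',T((390,455)),.04);
c,s_=np.cos(p[2]),np.sin(p[2])
loc=lambda X:np.array([c*(X[0]-p[0])+s_*(X[1]-p[1]),-s_*(X[0]-p[0])+c*(X[1]-p[1])])
print('knob bottom loc',loc(kn),'drawer front left/right at z60',loc(atz('top',T((294,412)),.06)),loc(atz('top',T((484,404)),.06)))
# lid angle: top corners
def g(a):
    return np.concatenate([proj('top',chest(p,lidpt(a[0],.16,.041,.085)))[0]-T((147,28)),proj('top',chest(p,lidpt(a[0],.16,.041,-.085)))[0]-T((155,293)),
      proj('scene',chest(p,lidpt(a[0],.16,.041,.085)))[0]-S((674,236)),proj('scene',chest(p,lidpt(a[0],.16,.041,-.085)))[0]-S((603,41))])
r=least_squares(g,[1.57]);print('lid',r.x,np.round(r.fun,1))
def g(a):
    return np.concatenate([proj('top',chest(p,clpt(a[0],.07,0)))[0]-T((562,127)),proj('scene',chest(p,clpt(a[0],.07,0)))[0]-S((246,255))])
r=least_squares(g,[1.57]);print('clamp',r.x,np.round(r.fun,1))
for n,q in (('red cap',(391,300)),):
    print(n,loc(atz('top',T(q),.125)))
for n,q in (('green',(461,248)),('blue',(455,163)),('yellow',(380,164))):
    print(n,loc(atz('top',T(q),.142)))
print('coaster',loc(atz('top',T((85,347)),.01)),'turq',loc(atz('top',T((254,556)),.017)),'brush',loc(atz('top',T((628,340)),.01)), loc(atz('top',T((600,590)),.01)),'cup',loc(atz('top',T((685,215)),.085)))
E
```

```text
[ 0.6948 -0.0786  0.055 ] 3.152924991676476 [[-0.2  0.2]
 [-0.5  0. ]
 [ 0.5 -0.1]
 [ 0.1 -0.9]
 [ 0.5 -0. ]
 [-0.4 -0.1]
 [-0.3 -1.1]]
knob bottom loc [-0.1671 -0.0003] drawer front left/right at z60 [-0.1333  0.0709] [-0.1343 -0.0706]
lid [1.7829] [ 0.1 -1.2  0.   0.8  1.2 -0.  -0.7 -1.2]
clamp [1.7663] [ 0.  -2.2  0.1  0.4]
red cap [-0.0657  0.0011]
green [-0.035  -0.0478]
blue [ 0.0266 -0.0487]
yellow [0.0283 0.004 ]
coaster [-0.068   0.2328] turq [-0.2376  0.1058] brush [-0.0832 -0.2004] [-0.2774 -0.1596] cup [-0.0025 -0.2303]
```

Run:
```python
from h import *
p=np.load('p.npy')
th=np.radians(33);piv=np.array([-.048,.001,.07])
def jar(s,n,y): return piv+[0,y,0]+s*np.array([-np.sin(th),0,np.cos(th)])+(n)*np.array([np.cos(th),0,np.sin(th)])
ph=np.linspace(0,2*np.pi,24)
for n,(x0,y0,w,h,f) in {'top':(250,100,150,160,4),'scene':(180,190,130,120,5)}.items():
    im=cv2.imread(f'pics/{n}0.png')
    im=cv2.resize(im[y0:y0+h,x0:x0+w],None,fx=f,fy=f,interpolation=cv2.INTER_CUBIC)
    def dr(P,col):
        q=(proj(n,chest(p,np.array(P)))-[x0,y0]+.5)*f-.5
        cv2.polylines(im,[q.round().astype(int)],False,col,1)
    for s in(0,.072): dr([jar(s,.017+.017*np.cos(a),.017*np.sin(a)) for a in ph],(0,255,255))
    dr([[.085,.08,.114],[.085,-.08,.114],[-.085,-.08,.114],[-.085,.08,.114],[.085,.08,.114]],(255,0,255))
    for xx,yy in((-.035,-.049),(.027,-.049),(.028,.001)): dr([[xx+.017*np.cos(a),yy+.017*np.sin(a),.142] for a in ph],(255,255,0))
    dr([clpt(1.766,d,.007) for d in(0,.07)],(0,255,0))
    dr([lidpt(1.783,.16,.041,-.085),lidpt(1.783,.16,.041,.085)],(0,255,0))
    cv2.imwrite(f'pics/ov_{n}.png',im)
```

```text
(no output)
```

View pics/ov_top.png

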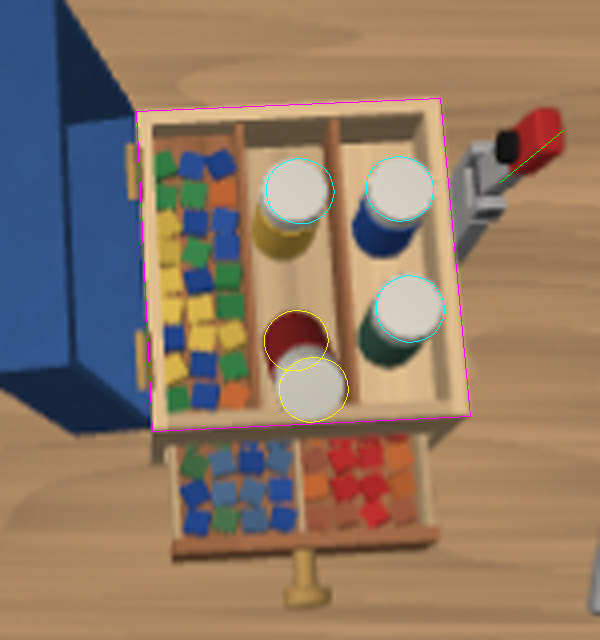

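View pics/ov_scene.png

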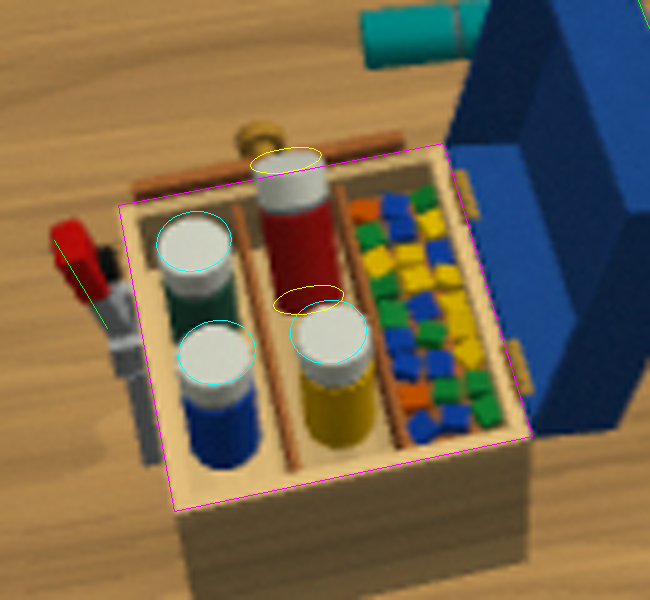

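```bash
cat >> h.py <<'E'
def pose(o=None):
    o=o or env.get_obs();return np.array(o['tool_pos']),Ro.from_euler('xyz',o['tool_rot'],degrees=True)
def plan(tgt,yawc,tilt,N,frame='chest',cur=None):
    """tgt in chest frame; yawc relative to chest deg; tilt about tool z deg"""
    p=np.load('p.npy')
    P=chest(p,tgt)[0]; R1=Ro.from_euler('z',np.degrees(p[2])+yawc,degrees=True)*Ro.from_euler('x',-90,degrees=True)*Ro.from_euler('z',tilt,degrees=True)
    x,R=cur or pose()
    rv=(R.inv()*R1).as_rotvec(); step=Ro.from_rotvec(rv/N)
    out=[];x0=x.copy()
    for i in range(N):
        goal=x0+(P-x0)*(i+1)/N
        sh=np.round(R.inv().apply(goal-x)*1000,1); tr=np.round(np.degrees(rv/N),2)
        out.append([sh.tolist(),tr.tolist()])
        x=x+R.apply(sh/1000); R=R*Ro.from_rotvec(np.radians(tr))
    print('dist mm',np.linalg.norm(P-x0)*1000,'ang',np.degrees(np.linalg.norm(rv)))
    for r in out: print(r)
    return x,R
def loc(X):
    p=np.load('p.npy');return (np.array(X)-[p[0],p[1],0])@np.array([[np.cos(p[2]),-np.sin(p[2]),0],[np.sin(p[2]),np.cos(p[2]),0],[0,0,1]])
def st():
    o=env.get_obs();x,R=pose(o);pp=np.load('p.npy')
    print('t',round(o['time_s'],2),'chest',loc(x),'q',np.round(o['qpos'],1),'F',np.round(o['force'],1),'w',np.round(o['grip_width'],4),'tool_y(chest)',np.round(loc(R.as_matrix()[:,1]+[pp[0],pp[1],0]),3))
E
python3 - <<'E'
from h import *
p=np.load('p.npy')
st(); t=loc([.50,-.06,.31]);print(t)
c=plan(t,0,0,14)
E
```

```text
t 0.15 chest [-0.3855  0.6908  0.2217] q [-64.5  18.4  -4.   83.2   1.3  78.5  -3.3] F [-1.4 -0.2 -0.4] w 0.0871 tool_y(chest) [-0.001 -0.001 -1.   ]
[-0.1935  0.0292  0.31  ]
dist mm 694.458226460276 ang 62.11181096460568
[[-35.4, -6.3, -34.2], [0.0, 4.44, -0.01]]
[[-32.6, -6.2, -36.9], [0.0, 4.44, -0.01]]
[[-29.6, -6.3, -39.3], [0.0, 4.44, -0.01]]
[[-26.5, -6.2, -41.4], [0.0, 4.44, -0.01]]
[[-23.3, -6.3, -43.4], [0.0, 4.44, -0.01]]
[[-19.8, -6.3, -45.0], [0.0, 4.44, -0.01]]
[[-16.2, -6.3, -46.5], [0.0, 4.44, -0.01]]
[[-12.6, -6.2, -47.5], [0.0, 4.44, -0.01]]
[[-8.9, -6.3, -48.4], [0.0, 4.44, -0.01]]
[[-5.1, -6.3, -49.0], [0.0, 4.44, -0.01]]
[[-1.3, -6.3, -49.2], [0.0, 4.44, -0.01]]
[[2.5, -6.3, -49.1], [0.0, 4.44, -0.01]]
[[6.3, -6.3, -48.8], [0.0, 4.44, -0.01]]
[[10.1, -6.2, -48.2], [0.0, 4.44, -0.01]]
```

Request:
{"name": "carry_out", "arguments": {"targets": [[[-35, -6, -34], [0, 4.44, 0]], [[-33, -6, -37], [0, 4.44, 0]], [[-30, -6, -39], [0, 4.44, 0]], [[-26, -6, -41], [0, 4.44, 0]], [[-23, -6, -43], [0, 4.44, 0]], [[-20, -6, -45], [0, 4.44, 0]], [[-16, -6, -46], [0, 4.44, 0]], [[-13, -6, -47], [0, 4.44, 0]], [[-9, -6, -48], [0, 4.44, 0]], [[-5, -6, -49], [0, 4.44, 0]], [[-1, -6, -49], [0, 4.44, 0]], [[2, -6, -49], [0, 4.44, 0]]], "jaw": 0.52, "squeeze": 5}}

```text
time_s: 1.35
tool_pos: [0.4656, 0.0334, 0.2948]
tool_rot: [-90.0, -0.0, 11.8]
force: [0.1, 0.4, -0.2]
grip_width: 0.0451
```

Run:
```python
from h import *
st()
c=plan([-.109,.001,.196],0,-33,8)
```

```text
t 1.35 chest [-0.2227  0.1244  0.2948] q [-34.8  -7.2  25.1 102.1   3.   84.4   1.7] F [ 0.1  0.4 -0.2] w 0.0451 tool_y(chest) [ 0.001  0.001 -1.   ]
dist mm 194.70685201530517 ang 34.055136108004426
[[11.7, 12.4, -17.4], [-0.32, 1.05, -4.11]]
[[11.1, 13.2, -17.1], [-0.32, 1.05, -4.11]]
[[10.5, 14.2, -16.8], [-0.32, 1.05, -4.11]]
[[9.7, 14.9, -16.6], [-0.32, 1.05, -4.11]]
[[8.9, 15.7, -16.3], [-0.32, 1.05, -4.11]]
[[8.1, 16.4, -16.1], [-0.32, 1.05, -4.11]]
[[7.1, 17.1, -15.8], [-0.32, 1.05, -4.11]]
[[6.2, 17.6, -15.6], [-0.32, 1.05, -4.11]]
```

Request:
{"name": "carry_out", "arguments": {"targets": [[[12, 12, -17], [-0.32, 1.05, -4.11]], [[11, 13, -17], [-0.32, 1.05, -4.11]], [[10, 14, -17], [-0.32, 1.05, -4.11]], [[10, 15, -17], [-0.32, 1.05, -4.11]], [[9, 16, -16], [-0.32, 1.05, -4.11]], [[8, 16, -16], [-0.32, 1.05, -4.11]], [[7, 17, -16], [-0.32, 1.05, -4.11]], [[6, 18, -16], [-0.32, 1.05, -4.11]], [[0, 0, 0], [0, 0, 0]]]}}

```text
time_s: 2.25
tool_pos: [0.5831, -0.0836, 0.1924]
tool_rot: [-90.0, -32.6, 3.1]
force: [-0.4, 0.6, -0.8]
grip_width: 0.0453
```

Run:
```python
from h import *
st()
c=plan([-.074,.001,.142],0,-33,4)
im=env.read_camera('wrist'); cv2.imwrite('pics/w1.png',im[:,:,::-1])
```

```text
t 2.25 chest [-0.1118  0.0012  0.1924] q [-28.8 -13.2  34.9 124.1   3.1  34.5   8.7] F [-0.4  0.6 -0.8] w 0.0453 tool_y(chest) [ 0.539 -0.001 -0.842]
dist mm 62.97025291466655 ang 0.3531782955390589
[[1.2, 15.7, -0.0], [0.01, -0.01, -0.09]]
[[1.1, 15.7, -0.1], [0.01, -0.01, -0.09]]
[[1.1, 15.7, 0.0], [0.01, -0.01, -0.09]]
[[1.1, 15.7, -0.0], [0.01, -0.01, -0.09]]
```

View pics/w1.png

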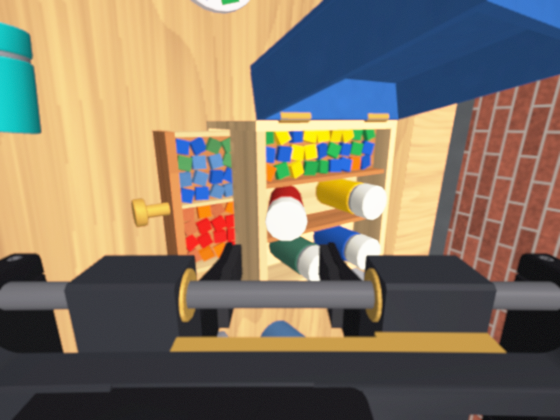

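```bash
cat >> h.py <<'E'
def projw(X):
    c=env.get_calibration('wrist');x,R=pose();H=np.array(c['hand_eye'])
    K=np.array([[c['fx'],0,c['cx']],[0,c['fy'],c['cy']],[0,0,1.]])
    Pt=R.inv().apply(np.atleast_2d(X)-x); Pc=(Pt-H[:3,3])@H[:3,:3]
    return cv2.projectPoints(Pc,np.zeros(3),np.zeros(3),K,np.array(c['D'],float))[0][:,0]
E
python3 - <<'E'
from h import *
p=np.load('p.npy')
th=np.radians(33);piv=np.array([-.048,.001,.07]);ph=np.linspace(0,2*np.pi,24)
im=cv2.imread('pics/w1.png')
def dr(P,col): cv2.polylines(im,[projw(chest(p,np.array(P))).round().astype(int)],False,col,1)
for s in (0,.072): dr([piv+s*np.array([-np.sin(th),0,np.cos(th)])+(.017+.017*np.cos(a))*np.array([np.cos(th),0,np.sin(th)])+[0,.017*np.sin(a),0] for a in ph],(0,255,255))
for xx,yy in((-.035,-.049),(.027,-.049),(.028,.001)): dr([[xx+.017*np.cos(a),yy+.017*np.sin(a),.142] for a in ph],(255,255,0))
dr([[.085,.08,.114],[.085,-.08,.114],[-.085,-.08,.114],[-.085,.08,.114],[.085,.08,.114]],(255,0,255))
im=im[80:300,180:420]
cv2.imwrite('pics/w1o.png',cv2.resize(im,None,fx=2.7,fy=2.7))
E
```

```text
(no output)
```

View pics/w1o.png

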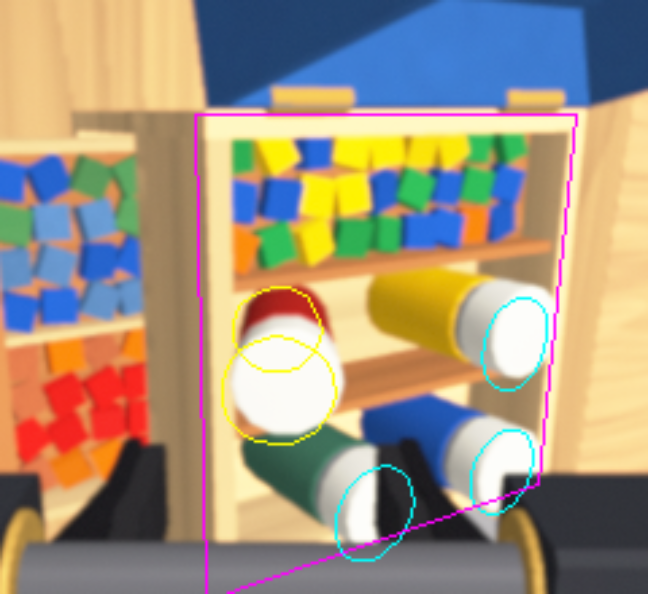

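Run:
```python
from h import *
c=plan([-.0645,.0025,.1300],0,-33,5)
```

```text
dist mm 79.13974448243104 ang 0.3023463692583826
[[0.8, 15.8, -0.0], [-0.0, 0.01, -0.06]]
[[0.8, 15.8, -0.0], [-0.0, 0.01, -0.06]]
[[0.8, 15.8, -0.0], [-0.0, 0.01, -0.06]]
[[0.8, 15.8, -0.0], [-0.0, 0.01, -0.06]]
[[0.8, 15.8, -0.0], [-0.0, 0.01, -0.06]]
```

Request:
{"name": "carry_out", "arguments": {"targets": [[[1, 20, 0.2], [0, 0, -0.3]], [[1, 20, 0.2], [0, 0, 0]], [[1, 15, 0.2], [0, 0, 0]], [[1, 12, 0.2], [0, 0, 0]], [[0.5, 12, 0.2], [0, 0, 0]], [[0, 0, 0], [0, 0, 0]], [[0, 0, 0], [0, 0, 0]]]}}

```text
time_s: 3.0
tool_pos: [0.6332, -0.0769, 0.1332]
tool_rot: [-90.1, -33.2, 3.5]
force: [0.4, -0.7, 0.3]
grip_width: 0.045
```

Run:
```python
from h import *
st()
im=env.read_camera('wrist'); cv2.imwrite('pics/w2.png',im[:,:,::-1])
im=env.read_camera('top')[150:260,270:400]; cv2.imwrite('pics/t2.png',cv2.resize(im[:,:,::-1],None,fx=4,fy=4))
```

```text
t 3.0 chest [-0.0614  0.0051  0.1332] q [-34.3  -0.6  42.8 122.9 -14.3  25.6  23.2] F [ 0.4 -0.7  0.3] w 0.045 tool_y(chest) [ 0.548  0.002 -0.836]
```

View pics/w2.png

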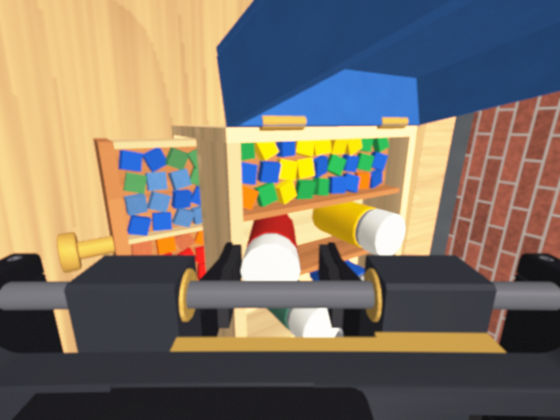

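View pics/t2.png

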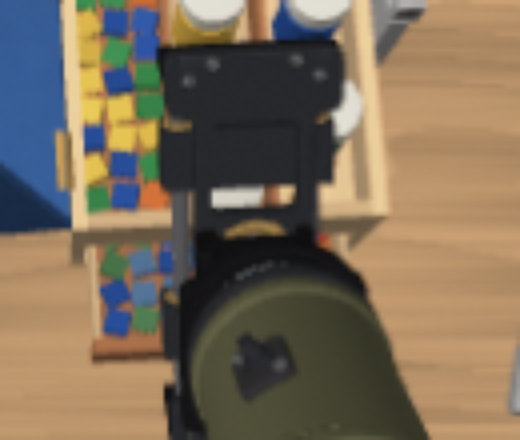

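Request:
{"name": "carry_out", "arguments": {"targets": [[[-2, 0, -1.2], [0, 0, 0]], [[-2.2, 1, -1.2], [0, 0, 0]], [[0, 0, 0], [0, 0, 0]]]}}

```text
time_s: 3.4
tool_pos: [0.6294, -0.0808, 0.1292]
tool_rot: [-90.0, -33.2, 3.3]
force: [-0.3, -0.9, -0.1]
grip_width: 0.0453
```

Run:
```python
from h import *
st()
im=env.read_camera('wrist')[130:330,170:400]; cv2.imwrite('pics/w3.png',cv2.resize(im[:,:,::-1],None,fx=3,fy=3))
```

```text
t 3.4 chest [-0.0654  0.0013  0.1292] q [-34.1  -0.7  43.1 123.5 -15.   25.1  24.2] F [-0.3 -0.9 -0.1] w 0.0453 tool_y(chest) [ 0.548  0.001 -0.836]
```

View pics/w3.png

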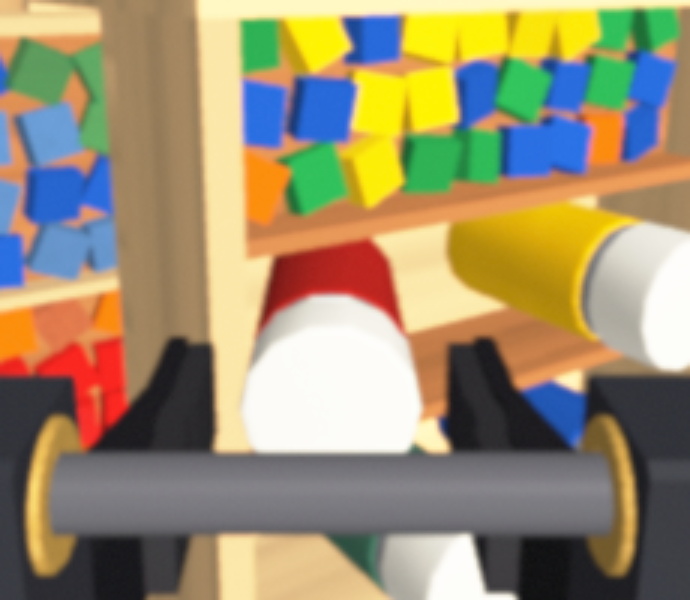

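Request:
{"name": "carry_out", "arguments": {"targets": [[[0, 0, 0], [0, 0, 0]], [[0, 0, 0], [0, 0, 0]], [[0, 0, 0], [0, 0, 0]], [[0, 0, 0], [0, 0, 0]]], "jaw": 0, "squeeze": 8}}

```text
time_s: 3.85
tool_pos: [0.63, -0.0805, 0.1293]
tool_rot: [-90.1, -33.3, 3.4]
force: [-0.8, -1.1, 0.8]
grip_width: 0.0335
```

Run:
```python
from h import *
st()
im=env.read_camera('wrist')[130:330,170:400]; cv2.imwrite('pics/w4.png',cv2.resize(im[:,:,::-1],None,fx=3,fy=3))
# rotate about pivot, after lifting 4mm: TCP path
x,R=pose();piv=np.array([-.048,.001,.07]);v=loc(x)-piv
print('v',v)
c=(x,R)
for ang in(-22,-11,0):
    a=np.radians(33.2+ang);rv=np.array([v[0]*np.cos(a)+v[2]*np.sin(a),v[1],-v[0]*np.sin(a)+v[2]*np.cos(a)])
    c=plan(piv+rv+[0,0,.004],0,ang,3,cur=c)
```

```text
t 3.85 chest [-0.0648  0.0016  0.1293] q [-34.1  -0.6  43.1 123.5 -15.   25.1  24.2] F [-0.8 -1.1  0.8] w 0.0335 tool_y(chest) [ 0.548  0.001 -0.836]
v [-0.0168  0.0006  0.0593]
dist mm 13.345062126257476 ang 11.255744832548631
[[4.4, 0.5, -0.0], [-0.01, 0.06, 3.75]]
[[4.5, 0.1, -0.0], [-0.01, 0.06, 3.75]]
[[4.4, -0.1, -0.0], [-0.01, 0.06, 3.75]]
dist mm 11.834156533765269 ang 11.004343755418413
[[3.6, 1.5, -0.0], [0.0, -0.0, 3.67]]
[[3.8, 1.3, -0.0], [0.0, -0.0, 3.67]]
[[3.8, 1.1, -0.0], [0.0, -0.0, 3.67]]
dist mm 11.784108018000179 ang 10.994343763616103
[[3.6, 1.5, -0.0], [0.0, -0.0, 3.66]]
[[3.7, 1.3, -0.0], [0.0, -0.0, 3.66]]
[[3.8, 1.1, -0.0], [0.0, -0.0, 3.66]]
```

View pics/w4.png

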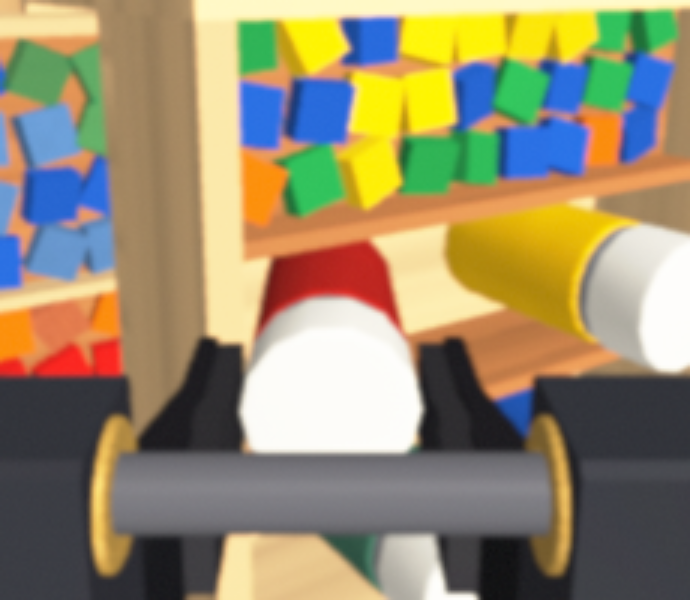

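Request:
{"name": "carry_out", "arguments": {"targets": [[[2.2, -3.4, 0], [0, 0, 0]], [[0, 0, 0], [0, 0, 0]], [[3.7, 1.3, 0], [0, 0, 3.67]], [[3.7, 1.3, 0], [0, 0, 3.67]], [[3.7, 1.3, 0], [0, 0, 3.67]], [[3.7, 1.3, 0], [0, 0, 3.67]], [[3.7, 1.3, 0], [0, 0, 3.67]], [[3.7, 1.3, 0], [0, 0, 3.67]], [[3.7, 1.3, 0], [0, 0, 3.67]], [[3.7, 1.3, 0], [0, 0, 3.67]], [[3.7, 1.3, 0], [0, 0, 3.67]], [[0, 0, 0], [0, 0, 0]]]}}

```text
time_s: 5.1
tool_pos: [0.6664, -0.0774, 0.1315]
tool_rot: [-90.2, -0.2, 3.4]
force: [0.2, 0.7, -1.8]
grip_width: 0.0336
```

Run:
```python
from h import *
st()
im=env.read_camera('wrist'); cv2.imwrite('pics/w5.png',im[:,:,::-1])
im=env.read_camera('scene')[170:310,170:350]; cv2.imwrite('pics/s5.png',cv2.resize(im[:,:,::-1],None,fx=4,fy=4,interpolation=cv2.INTER_CUBIC))
```

```text
t 5.1 chest [-0.0283  0.0027  0.1315] q [-26.4  28.3  41.6  87.8 -19.3  71.1  21.5] F [ 0.2  0.7 -1.8] w 0.0336 tool_y(chest) [ 0.003 -0.003 -1.   ]
```

View pics/w5.png

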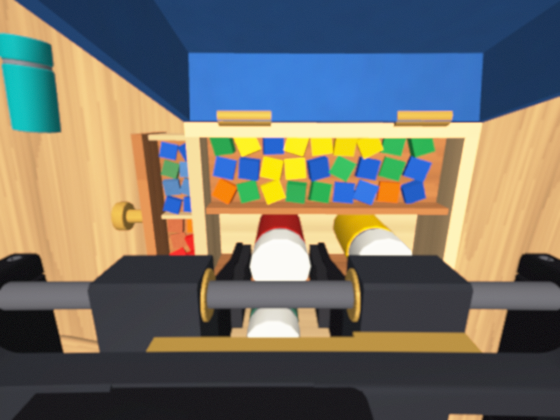

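View pics/s5.png

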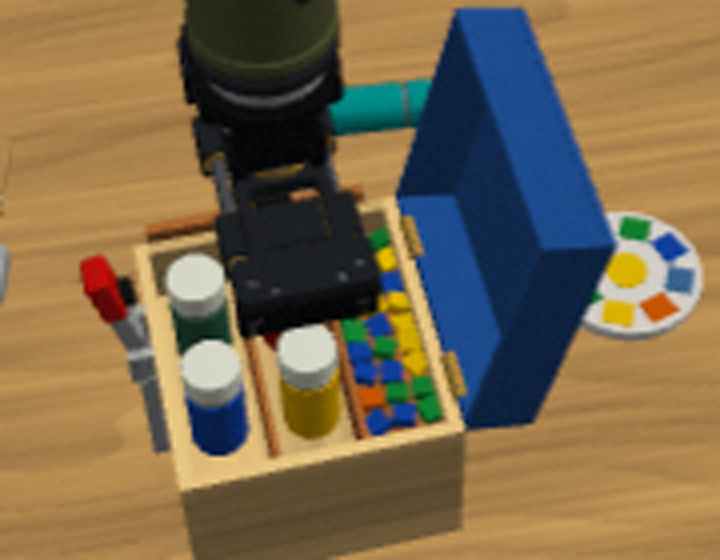

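Request:
{"name": "carry_out", "arguments": {"targets": [[[0, 1, 0], [0, 0, 0]], [[0, 0.5, 0], [0, 0, 0]], [[0, 0.5, 0], [0, 0, 0]], [[0, 0, 0], [0, 0, 0]]]}}

```text
time_s: 5.6
tool_pos: [0.6644, -0.0784, 0.1312]
tool_rot: [-90.0, -0.3, 3.3]
force: [-0.4, -0.7, -1.5]
grip_width: 0.0336
```

Run:
```python
from h import *
st()
```

```text
t 5.6 chest [-0.0303  0.0019  0.1312] q [-26.4  28.   41.7  88.2 -19.3  70.9  21.6] F [-0.4 -0.7 -1.5] w 0.0336 tool_y(chest) [ 0.004 -0.001 -1.   ]
```

Request:
{"name": "carry_out", "arguments": {"targets": [[[0, 0.8, 0], [0, 0, 0]], [[0, 0.7, 0], [0, 0, 0]], [[0, 0, 0], [0, 0, 0]]]}}

```text
time_s: 5.9
tool_pos: [0.6648, -0.0786, 0.1303]
tool_rot: [-90.1, -0.3, 3.3]
force: [-1.7, -0.4, 4.4]
grip_width: 0.0331
```

Run:
```python
from h import *
st()
```

```text
t 5.9 chest [-0.03    0.0016  0.1303] q [-26.4  28.1  41.7  88.2 -19.4  70.8  21.6] F [-1.7 -0.4  4.4] w 0.0331 tool_y(chest) [ 0.004 -0.001 -1.   ]
```

Request:
{"name": "carry_out", "arguments": {"targets": [[[0, 0, 0], [0, 0, 0]], [[0, 0, 0], [0, 0, 0]], [[0, 0, 0], [0, 0, 0]], [[0, -5, 0], [0, 0, 0]], [[0, -10, 0], [0, 0, 0]], [[0, -20, 0], [0, 0, 0]], [[0, -30, 0], [0, 0, 0]], [[-10, -35, 0], [0, 0, 0]], [[-40, 0, 0], [0, 0, 0]], [[-50, 0, 0], [0, 0, 0]], [[-50, 0, 0], [0, 0, 0]]], "jaw": 0.49}}

```text
time_s: 7.0
tool_pos: [0.5135, -0.0878, 0.2294]
tool_rot: [-90.1, -0.3, 3.3]
force: [-1.1, -0.3, 1.4]
grip_width: 0.0425
```

Run:
```python
from h import *
st()
im=env.read_camera('wrist'); cv2.imwrite('pics/w6.png',im[:,:,::-1])
im=env.read_camera('scene')[170:310,170:350]; cv2.imwrite('pics/s6.png',cv2.resize(im[:,:,::-1],None,fx=4,fy=4,interpolation=cv2.INTER_CUBIC))
# drawer approach: tip tilt -45; knob currently front at ~-.166
c=plan([-.215,.0,.12],0,-45,8)
c=plan([-.205,.0,.032],0,-45,3,cur=c)
c=plan([-.126,.0,.032],0,-45,6,cur=c)
```

```text
t 7.0 chest [-0.1816  0.0007  0.2294] q [-38.3   1.5  46.3 102.4  -1.1  76.3  11.5] F [-1.1 -0.3  1.4] w 0.0425 tool_y(chest) [ 0.005 -0.002 -1.   ]
dist mm 112.45699309643562 ang 44.87676451801323
[[-3.5, 13.6, -0.1], [-0.05, -0.02, -5.61]]
[[-4.8, 13.2, -0.1], [-0.05, -0.02, -5.61]]
[[-6.1, 12.7, -0.1], [-0.05, -0.02, -5.61]]
[[-7.3, 12.0, -0.1], [-0.05, -0.02, -5.61]]
[[-8.4, 11.3, -0.1], [-0.05, -0.02, -5.61]]
[[-9.5, 10.3, -0.0], [-0.05, -0.02, -5.61]]
[[-10.5, 9.4, -0.1], [-0.05, -0.02, -5.61]]
[[-11.3, 8.3, -0.0], [-0.05, -0.02, -5.61]]
dist mm 88.60370589933171 ang 0.02405107000688754
[[-18.4, 23.1, 0.0], [0.01, 0.0, 0.0]]
[[-18.4, 23.1, -0.0], [0.01, 0.0, 0.0]]
[[-18.4, 23.1, -0.0], [0.01, 0.0, 0.0]]
dist mm 79.0519184497187 ang 0.008380238298425473
[[9.3, 9.3, -0.0], [-0.0, 0.0, 0.0]]
[[9.3, 9.3, -0.0], [-0.0, 0.0, 0.0]]
[[9.3, 9.4, -0.0], [-0.0, 0.0, 0.0]]
[[9.4, 9.3, -0.0], [-0.0, 0.0, 0.0]]
[[9.3, 9.3, -0.0], [-0.0, 0.0, 0.0]]
[[9.3, 9.3, -0.0], [-0.0, 0.0, 0.0]]
```

View pics/w6.png

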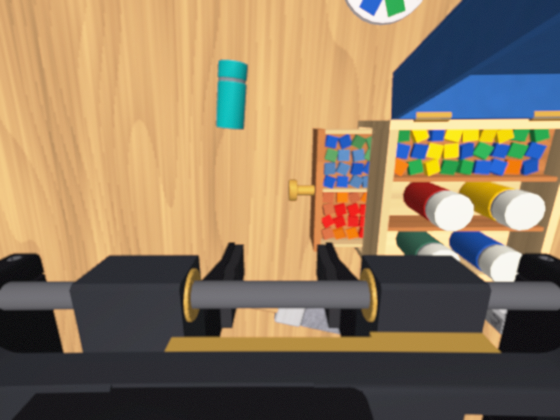

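View pics/s6.png

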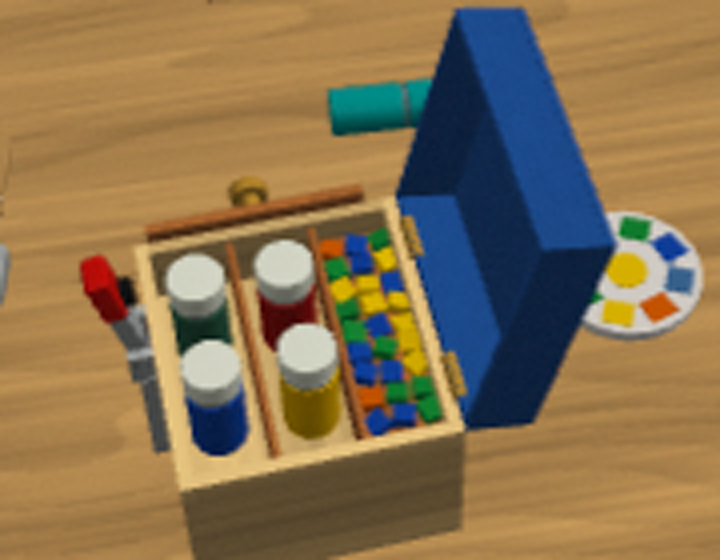

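Run:
```python
from h import *
c=plan([-.205,.001,.034],0,-10,6)
c=plan([-.132,.001,.033],0,-25,6,cur=c)
```

```text
dist mm 195.785512546544 ang 9.883230999054717
[[-3.0, 32.5, -0.1], [-0.07, -0.01, -1.65]]
[[-4.0, 32.4, -0.1], [-0.07, -0.01, -1.65]]
[[-4.9, 32.2, 0.0], [-0.07, -0.01, -1.65]]
[[-5.8, 32.1, 0.0], [-0.07, -0.01, -1.65]]
[[-6.8, 32.0, 0.1], [-0.07, -0.01, -1.65]]
[[-7.6, 31.7, 0.1], [-0.07, -0.01, -1.65]]
dist mm 72.98424052533349 ang 14.974985257895256
[[11.9, 2.3, -0.0], [0.0, 0.0, -2.5]]
[[11.9, 2.8, -0.0], [0.0, 0.0, -2.5]]
[[11.7, 3.3, -0.0], [0.0, 0.0, -2.5]]
[[11.5, 3.8, -0.0], [0.0, 0.0, -2.5]]
[[11.4, 4.3, -0.0], [0.0, 0.0, -2.5]]
[[11.2, 4.9, -0.0], [0.0, 0.0, -2.5]]
```

Request:
{"name": "carry_out", "arguments": {"targets": [[[-25, 20, 0], [0, 0, -1.6]], [[-10, 35, 0], [0, 0, -1.7]], [[-2, 35, 0], [0, 0, -1.7]], [[-2, 35, 0], [0, 0, -1.6]], [[-6, 35, 0], [0, 0, -1.6]], [[-6, 30, 0], [0, 0, -1.6]], [[0, 0, 0], [0, 0, 0]], [[0, 0, 0], [0, 0, 0]]], "jaw": 0, "squeeze": 20}}

```text
time_s: 7.9
tool_pos: [0.4797, -0.0899, 0.0383]
tool_rot: [-90.1, -10.0, 3.3]
force: [0.1, -0.7, 0.1]
grip_width: 0.0006
```

Run:
```python
from h import *
st()
im=env.read_camera('wrist'); cv2.imwrite('pics/w7.png',im[:,:,::-1])
c=plan([-.135,.001,.034],0,-25,7)
```

```text
t 7.9 chest [-0.2154  0.0005  0.0383] q [-37.8   1.7  48.  126.8  -5.2  42.3  16.9] F [ 0.1 -0.7  0.1] w 0.0006 tool_y(chest) [ 0.174 -0.001 -0.985]
dist mm 79.36899540619036 ang 14.825612386518797
[[11.0, 2.7, 0.0], [0.01, 0.02, -2.12]]
[[10.9, 3.2, 0.1], [0.01, 0.02, -2.12]]
[[10.8, 3.5, 0.0], [0.01, 0.02, -2.12]]
[[10.6, 4.0, 0.1], [0.01, 0.02, -2.12]]
[[10.5, 4.3, 0.0], [0.01, 0.02, -2.12]]
[[10.3, 4.7, 0.1], [0.01, 0.02, -2.12]]
[[10.1, 5.1, 0.0], [0.01, 0.02, -2.12]]
```

View pics/w7.png

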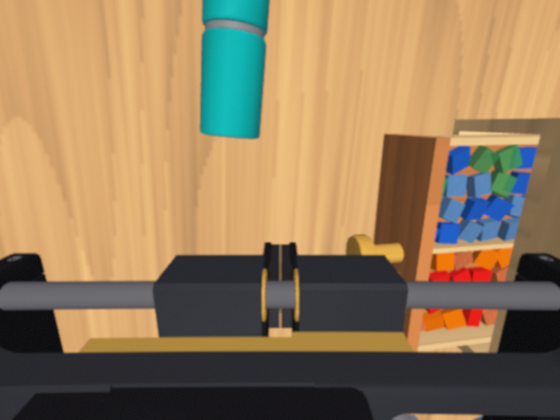

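Request:
{"name": "carry_out", "arguments": {"targets": [[[11, 2.7, 0], [0, 0, -2.12]], [[11, 3.2, 0], [0, 0, -2.12]], [[11, 3.5, 0], [0, 0, -2.12]], [[10.5, 4, 0], [0, 0, -2.12]], [[10.5, 4.3, 0], [0, 0, -2.12]], [[10, 4.7, 0], [0, 0, -2.12]], [[10, 5, 0], [0, 0, -2.12]], [[0, 0, 0], [0, 0, 0]]]}}

```text
time_s: 8.75
tool_pos: [0.5599, -0.0846, 0.0339]
tool_rot: [-90.0, -25.1, 3.4]
force: [0.2, -0.5, 0.2]
grip_width: 0.0004
```

Run:
```python
from h import *
st()
im=env.read_camera('wrist'); cv2.imwrite('pics/w8.png',im[:,:,::-1])
```

```text
t 8.75 chest [-0.135   0.0014  0.0339] q [-35.    4.8  46.1 129.5 -22.7  24.3  32.5] F [ 0.2 -0.5  0.2] w 0.0004 tool_y(chest) [ 0.424  0.001 -0.906]
```

View pics/w8.png

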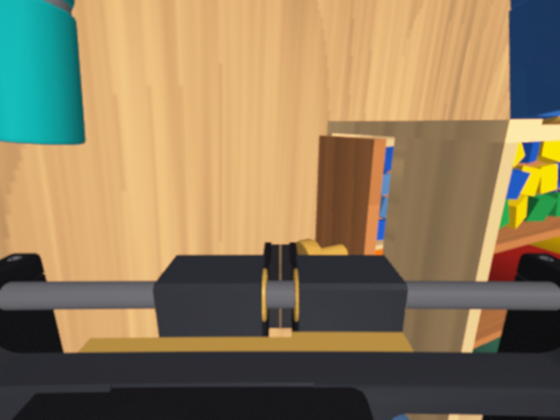

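Request:
{"name": "carry_out", "arguments": {"targets": [[[4.5, 2.1, 0], [0, 0, 0]], [[3.6, 1.7, 0], [0, 0, 0]], [[1.8, 0.8, 0], [0, 0, 0]], [[0, 0, 0], [0, 0, 0]]]}}

```text
time_s: 9.2
tool_pos: [0.5692, -0.0842, 0.0321]
tool_rot: [-90.1, -24.9, 3.4]
force: [0.2, -0.3, -0.2]
grip_width: 0.0003
```

Run:
```python
from h import *
st()
im=env.read_camera('wrist'); cv2.imwrite('pics/w9.png',im[:,:,::-1])
```

```text
t 9.2 chest [-0.1257  0.0013  0.0321] q [-34.4   6.6  45.5 128.3 -25.   24.6  34.1] F [ 0.2 -0.3 -0.2] w 0.0003 tool_y(chest) [ 0.421 -0.    -0.907]
```

View pics/w9.png

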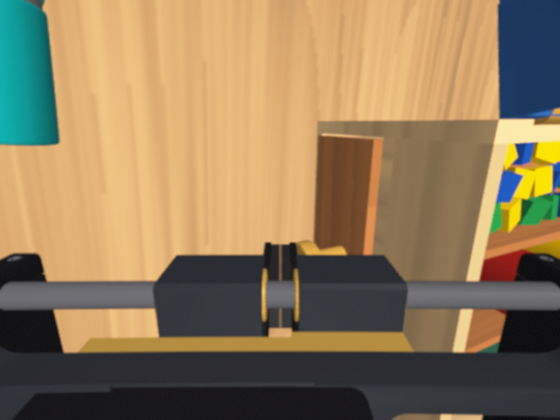

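Request:
{"name": "carry_out", "arguments": {"targets": [[[1.8, 0.8, 0], [0, 0, 0]], [[1.8, 0.8, 0], [0, 0, 0]], [[0, 0, 0], [0, 0, 0]]]}}

```text
time_s: 9.55
tool_pos: [0.5725, -0.084, 0.0318]
tool_rot: [-90.1, -24.9, 3.4]
force: [-0.2, -0.4, 0.2]
grip_width: 0.0008
```

Request:
{"name": "carry_out", "arguments": {"targets": [[[1.8, 0.8, 0], [0, 0, 0]], [[0, 0, 0], [0, 0, 0]]]}}

```text
time_s: 9.75
tool_pos: [0.5738, -0.0838, 0.0315]
tool_rot: [-90.0, -24.8, 3.3]
force: [-3.5, -0.1, 2.9]
grip_width: 0.0003
```

Request:
{"name": "carry_out", "arguments": {"targets": [[[1.8, 0.8, 0], [0, 0, 0]], [[0, 0, 0], [0, 0, 0]]]}}

```text
time_s: 9.95
tool_pos: [0.574, -0.0838, 0.0307]
tool_rot: [-90.0, -24.6, 3.3]
force: [-11.9, -1.3, 9.5]
grip_width: 0.0007
```

Run:
```python
from h import *
st()
im=env.read_camera('wrist'); cv2.imwrite('pics/w10.png',im[:,:,::-1])
im=env.read_camera('scene')[170:310,170:350]; cv2.imwrite('pics/s10.png',cv2.resize(im[:,:,::-1],None,fx=4,fy=4,interpolation=cv2.INTER_CUBIC))
```

```text
t 9.95 chest [-0.1209  0.0014  0.0307] q [-33.9   7.7  45.1 127.5 -26.4  25.2  35. ] F [-11.9  -1.3   9.5] w 0.0007 tool_y(chest) [ 0.416  0.002 -0.909]
```

View pics/w10.png

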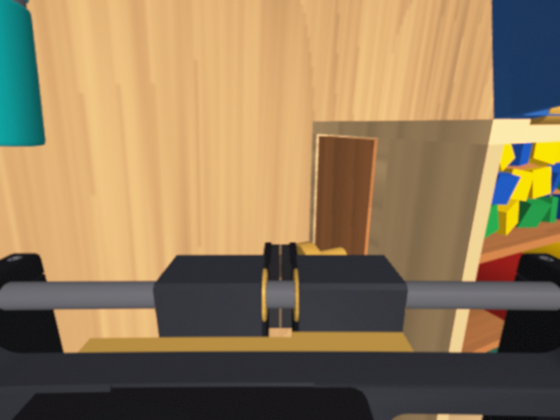

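Run:
```python
from h import *
c=plan([-.20,.001,.05],0,-20,2)
c=plan([-.19,.02,.32],0,0,7,cur=c)
c=plan([-.02,.215,.31],0,0,7,cur=c)
print(lidpt(1.783,.16,.041))
```

```text
dist mm 81.40130070307197 ang 4.6062521344015925
[[-31.9, -25.2, -0.1], [-0.05, 0.07, 2.3]]
[[-33.0, -24.0, -0.2], [-0.05, 0.07, 2.3]]
dist mm 270.8433528537631 ang 20.003289091683463
[[14.5, -35.8, 2.7], [0.0, -0.0, 2.86]]
[[12.8, -36.4, 2.7], [0.0, -0.0, 2.86]]
[[10.9, -37.0, 2.7], [0.0, -0.0, 2.86]]
[[9.0, -37.5, 2.8], [0.0, -0.0, 2.86]]
[[7.2, -38.0, 2.7], [0.0, -0.0, 2.86]]
[[5.3, -38.2, 2.7], [0.0, -0.0, 2.86]]
[[3.3, -38.4, 2.7], [0.0, -0.0, 2.86]]
dist mm 258.90030486374263 ang 0.018297873431040366
[[24.3, 1.4, 27.9], [-0.0, -0.0, -0.0]]
[[24.3, 1.4, 27.8], [-0.0, -0.0, -0.0]]
[[24.3, 1.4, 27.9], [-0.0, -0.0, -0.0]]
[[24.2, 1.5, 27.8], [-0.0, -0.0, -0.0]]
[[24.3, 1.4, 27.9], [-0.0, -0.0, -0.0]]
[[24.3, 1.4, 27.9], [-0.0, -0.0, -0.0]]
[[24.3, 1.4, 27.8], [-0.0, -0.0, -0.0]]
[0, np.float64(0.1537786800712735), np.float64(0.26177586530601227)]
```

Request:
{"name": "carry_out", "arguments": {"targets": [[[-32, -24, 0], [0, 0, 2.3]], [[-33, -24, 0], [0, 0, 2.3]], [[14.5, -36, 2.7], [0, 0, 2.86]], [[13, -36, 2.7], [0, 0, 2.86]], [[11, -37, 2.7], [0, 0, 2.86]], [[9, -38, 2.7], [0, 0, 2.86]], [[7, -38, 2.7], [0, 0, 2.86]], [[5, -38, 2.7], [0, 0, 2.86]], [[3, -38, 2.7], [0, 0, 2.86]], [[0, 0, 0], [0, 0, 0]]]}}

```text
time_s: 11.05
tool_pos: [0.5122, -0.0671, 0.3237]
tool_rot: [-90.0, -1.0, 3.5]
force: [0.8, -0.3, -1.1]
grip_width: 0.0003
```

Request:
{"name": "carry_out", "arguments": {"targets": [[[24, 1, 28], [0, 0, 0]], [[24, 1, 28], [0, 0, 0]], [[24, 1, 28], [0, 0, 0]], [[24, 1, 28], [0, 0, 0]], [[24, 1, 28], [0, 0, 0]], [[24, 1, 28], [0, 0, 0]], [[24, 1, 28], [0, 0, 0]], [[0, 0, 0], [0, 0, 0]]]}}

```text
time_s: 11.85
tool_pos: [0.6656, 0.1444, 0.3095]
tool_rot: [-90.0, -0.4, 3.8]
force: [-0.1, 1.0, -0.7]
grip_width: 0.0002
```

Run:
```python
from h import *
st()
im=env.read_camera('top')[60:270,190:470]; cv2.imwrite('pics/t11.png',cv2.resize(im[:,:,::-1],None,fx=2.8,fy=2.8))
im=env.read_camera('scene')[120:320,140:400]; cv2.imwrite('pics/s11.png',cv2.resize(im[:,:,::-1],None,fx=3,fy=3,interpolation=cv2.INTER_CUBIC))
c=plan([-.02,.215,.215],0,0,3)
```

```text
t 11.85 chest [-0.0169  0.2242  0.3095] q [-42.   23.8  40.   71.5 -15.1  89.4  -0.6] F [-0.1  1.  -0.7] w 0.0002 tool_y(chest) [ 0.006  0.001 -1.   ]
dist mm 96.47154213140918 ang 0.4962320110822832
[[-0.8, 32.1, -1.0], [0.03, 0.1, 0.13]]
[[-0.7, 32.2, -0.9], [0.03, 0.1, 0.13]]
[[-0.6, 32.1, -1.0], [0.03, 0.1, 0.13]]
```

View pics/t11.png

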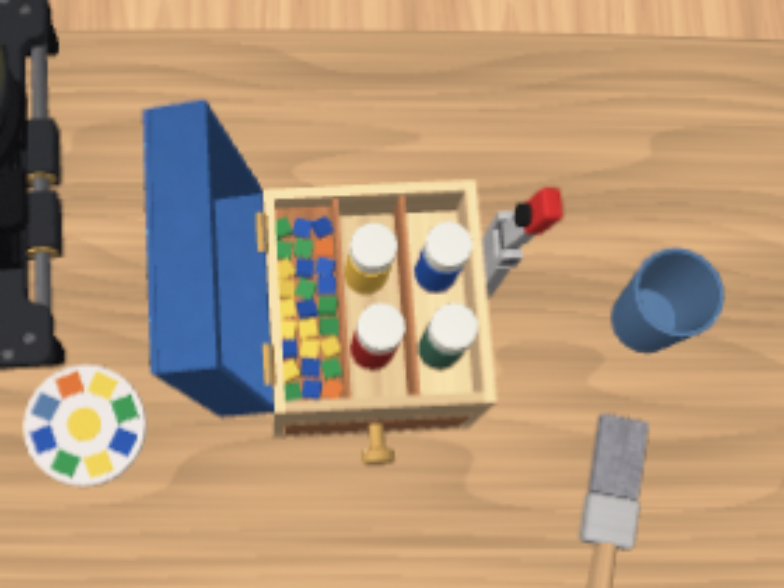

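View pics/s11.png

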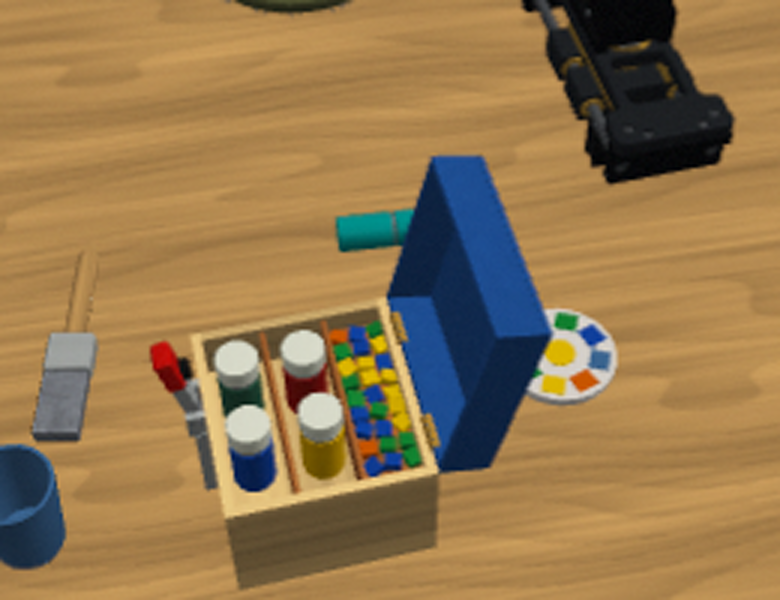

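Run:
```python
from h import *
prev=None
for a in [1.57,1.45,1.33,1.21,1.09,.97,.85,.73,.61,.49,.37,.27,.18,.1,.04,0]:
    q=np.array(lidpt(a,.115,.041))+[0,.0095,0]
    if prev is not None: print(a,np.round(q,4),'row',np.round([0,-(q-prev)[2]*1e3,(q-prev)[1]*1e3],1))
    else: print(q)
    prev=q
```

```text
[0.     0.1304 0.229 ]
1.45 [0.     0.1163 0.2331] row [  0.   -4.1 -14.1]
1.33 [0.     0.1019 0.2355] row [  0.   -2.4 -14.5]
1.21 [0.     0.0873 0.2361] row [  0.   -0.6 -14.6]
1.09 [0.     0.0727 0.2349] row [  0.    1.1 -14.6]
0.97 [0.     0.0583 0.232 ] row [  0.    2.9 -14.4]
0.85 [0.     0.0444 0.2275] row [  0.    4.6 -13.9]
0.73 [0.     0.0311 0.2212] row [  0.    6.2 -13.3]
0.61 [0.     0.0187 0.2135] row [  0.    7.8 -12.4]
0.49 [0.     0.0073 0.2043] row [  0.    9.2 -11.4]
0.37 [ 0.     -0.0029  0.1938] row [  0.   10.5 -10.2]
0.27 [ 0.     -0.0104  0.1842] row [ 0.   9.6 -7.5]
0.18 [ 0.     -0.0163  0.1749] row [ 0.   9.3 -5.9]
0.1 [ 0.     -0.0208  0.1663] row [ 0.   8.6 -4.5]
0.04 [ 0.     -0.0238  0.1596] row [ 0.   6.7 -2.9]
0 [ 0.     -0.0255  0.155 ] row [ 0.   4.6 -1.7]
```

Request:
{"name": "carry_out", "arguments": {"targets": [[[-1, 30, -3], [0, 0, 0]], [[-1, 30, -4], [0, 0, 0]], [[-1, 20, -10], [0, 0, 0]], [[0, 0, -15], [0, 0, 0]], [[0, 0, 0], [0, 0, 0]]]}}

```text
time_s: 12.45
tool_pos: [0.6641, 0.1002, 0.2343]
tool_rot: [-90.1, -0.6, 3.0]
force: [1.1, -0.3, -0.3]
grip_width: 0.0003
```

Run:
```python
from h import *
st()
```

```text
t 12.45 chest [-0.0208  0.1802  0.2343] q [-40.5  23.7  40.4  80.6 -15.2  80.7   2.9] F [ 1.1 -0.3 -0.3] w 0.0003 tool_y(chest) [ 0.01  -0.002 -1.   ]
```

Request:
{"name": "carry_out", "arguments": {"targets": [[[0, 1, -10], [0, 0, 0]], [[0, 1, -10], [0, 0, 0]], [[0, 1, -10], [0, 0, 0]], [[0, 1, -10], [0, 0, 0]], [[0, 1, -10], [0, 0, 0]], [[0, -2, -7], [0, 0, 0]], [[0, -2, -7], [0, 0, 0]], [[0, -1.2, -7.2], [0, 0, 0]], [[0, -1.2, -7.2], [0, 0, 0]], [[0, 0, 0], [0, 0, 0]]]}}

```text
time_s: 13.45
tool_pos: [0.6686, 0.0245, 0.2345]
tool_rot: [-90.1, -0.5, 3.2]
force: [0.2, 0.6, 0.5]
grip_width: 0.0006
```

Run:
```python
from h import *
st()
im=env.read_camera('scene')[120:320,140:400]; cv2.imwrite('pics/s12.png',cv2.resize(im[:,:,::-1],None,fx=3,fy=3,interpolation=cv2.INTER_CUBIC))
```

```text
t 13.45 chest [-0.0205  0.1044  0.2345] q [-34.9  23.6  41.6  81.  -15.6  80.8   9.9] F [0.2 0.6 0.5] w 0.0006 tool_y(chest) [ 0.009 -0.002 -1.   ]
```

View pics/s12.png

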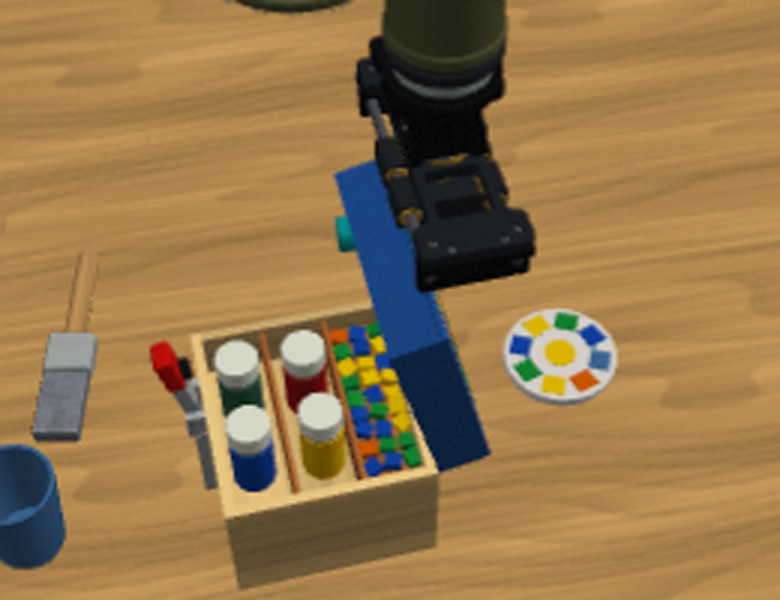

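Request:
{"name": "carry_out", "arguments": {"targets": [[[0, -0.3, -8], [0, 0, 0]], [[0, 0, -9], [0, 0, 0]], [[0, 0.6, -7.3], [0, 0, 0]], [[0, 0.6, -7.3], [0, 0, 0]], [[0, 1.5, -7.2], [0, 0, 0]], [[0, 1.5, -7.2], [0, 0, 0]], [[0, 2.3, -7], [0, 0, 0]], [[0, 2.3, -7], [0, 0, 0]], [[0, 3.1, -6.6], [0, 0, 0]], [[0, 3.1, -6.6], [0, 0, 0]], [[0, 0, 0], [0, 0, 0]]]}}

```text
time_s: 14.6
tool_pos: [0.6728, -0.0479, 0.2189]
tool_rot: [-90.1, -0.5, 3.2]
force: [-0.8, -0.4, 0.1]
grip_width: 0.0004
```

Run:
```python
from h import *
st()
```

```text
t 14.6 chest [-0.0203  0.0318  0.2189] q [-28.9  25.   42.4  81.4 -16.9  79.6  16.9] F [-0.8 -0.4  0.1] w 0.0004 tool_y(chest) [ 0.008 -0.001 -1.   ]
```

Request:
{"name": "carry_out", "arguments": {"targets": [[[0, 3.5, -6.2], [0, 0, 0]], [[0, 3.9, -6.2], [0, 0, 0]], [[0, 4.6, -5.7], [0, 0, 0]], [[0, 4.6, -5.7], [0, 0, 0]], [[0, 5.2, -5.1], [0, 0, 0]], [[0, 5.2, -5.1], [0, 0, 0]], [[0, 4.8, -3.7], [0, 0, 0]], [[0, 4.8, -3.7], [0, 0, 0]], [[0, 4.7, -3], [0, 0, 0]], [[0, 4.7, -3], [0, 0, 0]], [[0, 0, 0], [0, 0, 0]]]}}

```text
time_s: 15.7
tool_pos: [0.6757, -0.0942, 0.1728]
tool_rot: [-90.0, -0.4, 3.3]
force: [0.5, -0.0, -0.5]
grip_width: 0.0008
```

Run:
```python
from h import *
st()
im=env.read_camera('scene')[120:320,140:400]; cv2.imwrite('pics/s13.png',cv2.resize(im[:,:,::-1],None,fx=3,fy=3,interpolation=cv2.INTER_CUBIC))
```

```text
t 15.7 chest [-0.02   -0.0146  0.1728] q [-24.6  27.7  42.1  83.6 -18.9  75.5  22.1] F [ 0.5 -0.  -0.5] w 0.0008 tool_y(chest) [ 0.007 -0.001 -1.   ]
```

View pics/s13.png

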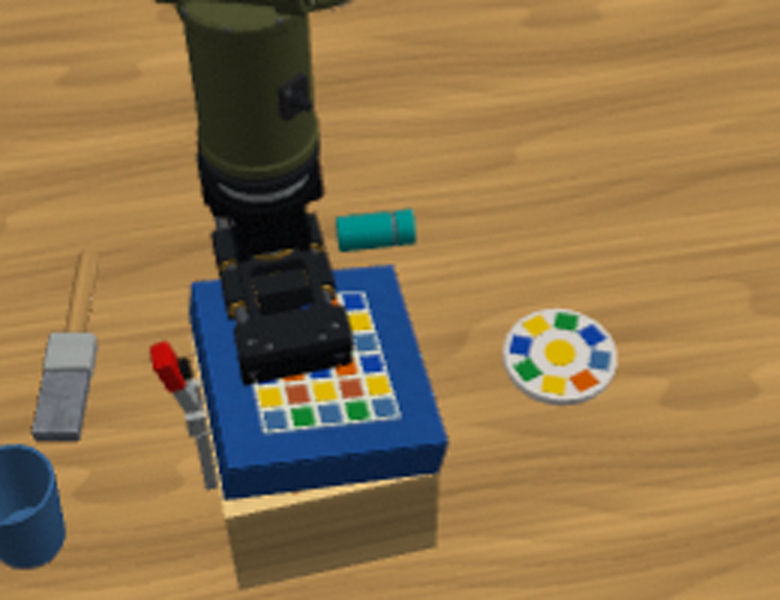

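Lid nearly down. I'll press on until the force shows it is seated.

Request:
{"name": "carry_out", "arguments": {"targets": [[[0, 4.3, -2.2], [0, 0, 0]], [[0, 4.3, -2.2], [0, 0, 0]], [[0, 3.3, -1.4], [0, 0, 0]], [[0, 2.5, -1], [0, 0, 0]], [[0, 0, 0], [0, 0, 0]]]}}

```text
time_s: 16.25
tool_pos: [0.6763, -0.1004, 0.1588]
tool_rot: [-90.0, -0.4, 3.3]
force: [-0.0, -1.1, 0.6]
grip_width: 0.0004
```

Request:
{"name": "carry_out", "arguments": {"targets": [[[0, 2, -0.5], [0, 0, 0]], [[0, 0, 0], [0, 0, 0]]]}}

```text
time_s: 16.45
tool_pos: [0.6765, -0.1008, 0.1571]
tool_rot: [-90.0, -0.5, 3.3]
force: [-0.5, 0.0, -0.1]
grip_width: 0.0004
```

Request:
{"name": "carry_out", "arguments": {"targets": [[[0, 1.5, 0], [0, 0, 0]], [[0, 0, 0], [0, 0, 0]]]}}

```text
time_s: 16.65
tool_pos: [0.6766, -0.1008, 0.1557]
tool_rot: [-90.0, -0.5, 3.3]
force: [-0.4, 0.0, 0.7]
grip_width: 0.0002
```

Request:
{"name": "carry_out", "arguments": {"targets": [[[0, 1, 0], [0, 0, 0]], [[0, 0, 0], [0, 0, 0]]]}}

```text
time_s: 16.85
tool_pos: [0.6767, -0.1008, 0.1555]
tool_rot: [-90.0, -0.5, 3.4]
force: [-1.6, 0.3, 4.2]
grip_width: 0.0006
```

Request:
{"name": "carry_out", "arguments": {"targets": [[[0, 1, 0], [0, 0, 0]], [[0, 0, 0], [0, 0, 0]]]}}

```text
time_s: 17.05
tool_pos: [0.6767, -0.1007, 0.1555]
tool_rot: [-90.0, -0.5, 3.4]
force: [-3.2, 0.5, 9.3]
grip_width: 0.0002
```

Run:
```python
from h import *
st()
im=env.read_camera('wrist'); cv2.imwrite('pics/w14.png',im[:,:,::-1])
x,R=pose()
c=plan([-.02,-.03,.30],0,0,4)
c=plan([.02,-.165,.30],0,0,5,cur=c)
c=plan([.02,-.160,.215],0,0,3,cur=c)
prev=None
for a in [1.57,1.4,1.2,1.0,.8,.6,.4,.2,.1,0]:
    q=np.array(clpt(a,.055,.007))-[0,.0095,0]
    if prev is not None: print(a,np.round(q,4),'row',np.round([0,-(q-prev)[2]*1e3,(q-prev)[1]*1e3],1))
    else: print(q)
    prev=q
```

```text
t 17.05 chest [-0.0193 -0.0212  0.1555] q [-23.8  28.6  41.7  84.5 -19.6  73.8  23.2] F [-3.2  0.5  9.3] w 0.0002 tool_y(chest) [ 0.009  0.001 -1.   ]
dist mm 144.7931112776785 ang 0.5589049122600291
[[0.1, -36.1, -2.2], [-0.01, 0.05, 0.13]]
[[0.1, -36.2, -2.2], [-0.01, 0.05, 0.13]]
[[-0.0, -36.1, -2.2], [-0.01, 0.05, 0.13]]
[[-0.1, -36.1, -2.2], [-0.01, 0.05, 0.13]]
dist mm 140.78678443495605 ang 0.014436615275535684
[[8.0, 0.0, -27.0], [0.0, 0.0, -0.0]]
[[8.0, 0.0, -27.0], [0.0, 0.0, -0.0]]
[[8.0, 0.0, -27.0], [0.0, 0.0, -0.0]]
[[8.0, 0.0, -27.0], [0.0, 0.0, -0.0]]
[[8.0, 0.0, -27.0], [0.0, 0.0, -0.0]]
dist mm 85.15322995595047 ang 0.014436615275535684
[[-0.0, 28.3, 1.7], [0.0, 0.0, -0.0]]
[[-0.0, 28.4, 1.7], [0.0, 0.0, -0.0]]
[[-0.0, 28.3, 1.6], [0.0, 0.0, -0.0]]
[ 0.02   -0.1035  0.223 ]
1.4 [ 0.02   -0.094   0.2234] row [ 0.  -0.4  9.4]
1.2 [ 0.02   -0.0831  0.2218] row [ 0.   1.6 11. ]
1.0 [ 0.02   -0.0727  0.2181] row [ 0.   3.7 10.4]
0.8 [ 0.02   -0.0632  0.2123] row [0.  5.7 9.5]
0.6 [ 0.02   -0.0551  0.2048] row [0.  7.5 8.1]
0.4 [ 0.02   -0.0486  0.1959] row [0.  9.  6.5]
0.2 [ 0.02   -0.044   0.1858] row [ 0.  10.1  4.6]
0.1 [ 0.02   -0.0425  0.1805] row [0.  5.3 1.5]
0 [ 0.02   -0.0415  0.175 ] row [0.  5.5 1. ]
```

View pics/w14.png

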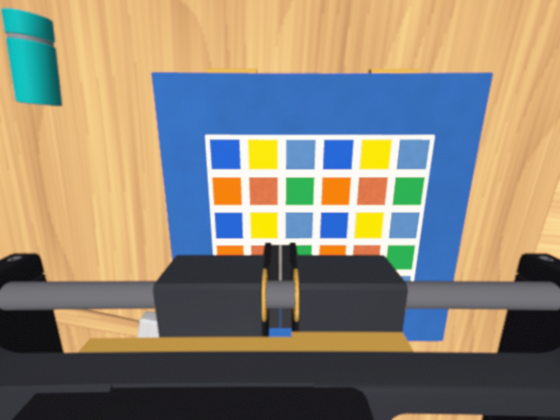

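Lid closed under the fingers. Now round to the outer side of the clamp.

Request:
{"name": "carry_out", "arguments": {"targets": [[[0, -30, 0], [0, 0, 0]], [[0, -40, 0], [0, 0, 0]], [[0, -45, 0], [0, 0, 0]], [[0, -35, -5], [0, 0, 0]], [[8, 0, -27], [0, 0, 0]], [[8, 0, -28], [0, 0, 0]], [[8, 0, -28], [0, 0, 0]], [[8, 0, -28], [0, 0, 0]], [[8, 0, -28], [0, 0, 0]], [[0, 0, 0], [0, 0, 0]]]}}

```text
time_s: 18.1
tool_pos: [0.7228, -0.2475, 0.3021]
tool_rot: [-90.2, -0.3, 3.0]
force: [-0.8, 0.2, -0.1]
grip_width: 0.0003
```

Run:
```python
from h import *
st()
c=plan([.02,-.155,.218],0,0,3)
im=env.read_camera('wrist'); cv2.imwrite('pics/w15.png',im[:,:,::-1])
im=env.read_camera('scene')[120:320,140:400]; cv2.imwrite('pics/s15.png',cv2.resize(im[:,:,::-1],None,fx=3,fy=3,interpolation=cv2.INTER_CUBIC))
```

```text
t 18.1 chest [ 0.0186 -0.1703  0.3021] q [ -5.6  36.7  43.   56.4 -24.2  94.3  32.2] F [-0.8  0.2 -0.1] w 0.0003 tool_y(chest) [ 0.006 -0.003 -1.   ]
dist mm 85.48521148192155 ang 0.38582893550922337
[[0.3, 28.0, 5.2], [0.05, -0.05, 0.11]]
[[0.3, 28.0, 5.1], [0.05, -0.05, 0.11]]
[[0.4, 28.1, 5.1], [0.05, -0.05, 0.11]]
```

View pics/w15.png

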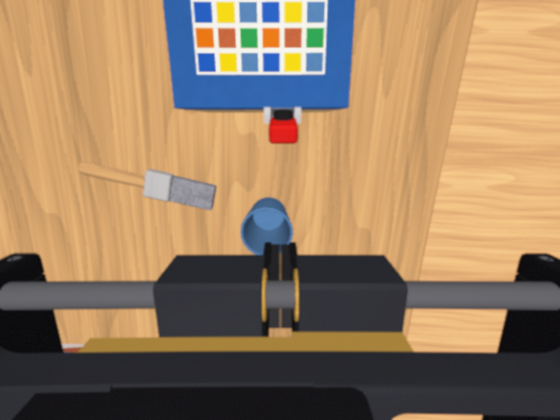

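View pics/s15.png

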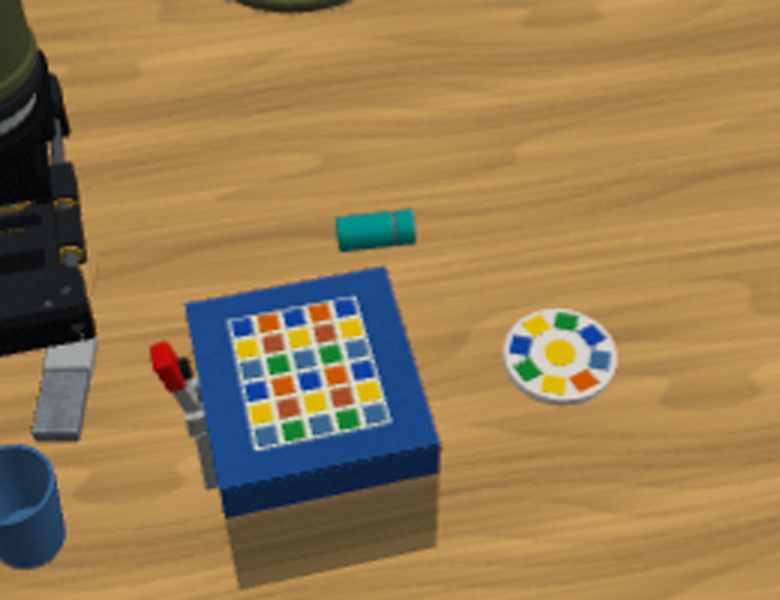

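Request:
{"name": "carry_out", "arguments": {"targets": [[[0.3, 28, 5], [0, 0, 0]], [[0.3, 28, 5], [0, 0, 0]], [[0.4, 28, 5], [0, 0, 0]], [[0, 0, 8], [0, 0, 0]], [[0, 0, 8], [0, 0, 0]], [[0, 0, 8], [0, 0, 0]], [[0, 0, 8], [0, 0, 0]], [[0, -1, 8], [0, 0, 0]], [[0, -3, 8], [0, 0, 0]], [[0, 0, 5], [0, 0, 0]], [[0, 0, 0], [0, 0, 0]]]}}

```text
time_s: 19.3
tool_pos: [0.7217, -0.1729, 0.2246]
tool_rot: [-90.0, -0.5, 3.4]
force: [0.4, 0.2, -0.1]
grip_width: 0.0007
```

Run:
```python
from h import *
st()
im=env.read_camera('scene')[120:320,100:360]; cv2.imwrite('pics/s16.png',cv2.resize(im[:,:,::-1],None,fx=3,fy=3,interpolation=cv2.INTER_CUBIC))
```

```text
t 19.3 chest [ 0.0217 -0.0957  0.2246] q [-14.5  34.2  42.5  69.  -22.7  84.3  28.3] F [ 0.4  0.2 -0.1] w 0.0007 tool_y(chest) [ 0.009  0.001 -1.   ]
```

View pics/s16.png

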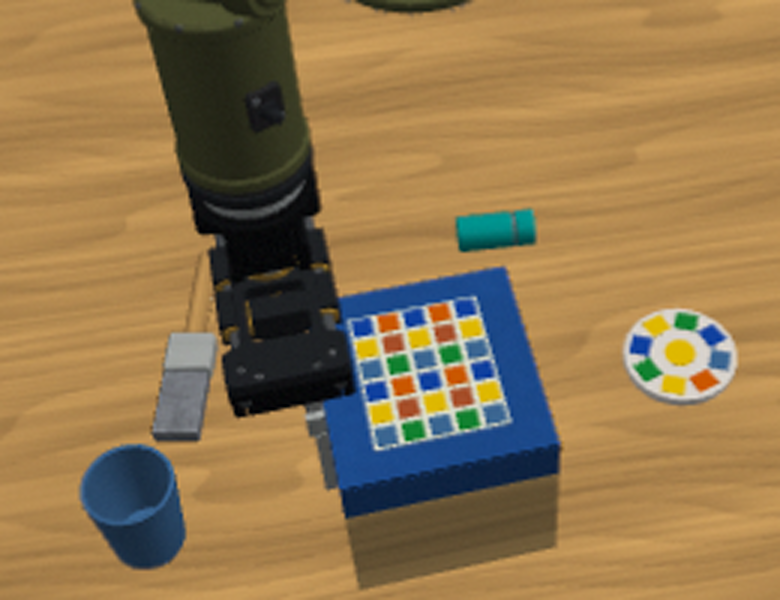

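Request:
{"name": "carry_out", "arguments": {"targets": [[[0, 0.5, 6], [0, 0, 0]], [[0, 1, 6], [0, 0, 0]], [[0, 1.7, 5.3], [0, 0, 0]], [[0, 1.9, 5.2], [0, 0, 0]], [[0, 2.8, 4.8], [0, 0, 0]], [[0, 2.9, 4.8], [0, 0, 0]], [[0, 3.7, 4.1], [0, 0, 0]], [[0, 3.8, 4], [0, 0, 0]], [[0, 4.5, 3.3], [0, 0, 0]], [[0, 4.5, 3.2], [0, 0, 0]], [[0, 0, 0], [0, 0, 0]]]}}

```text
time_s: 20.45
tool_pos: [0.7188, -0.1264, 0.1957]
tool_rot: [-90.0, -0.4, 3.4]
force: [0.1, 0.2, 0.7]
grip_width: 0.0005
```

Run:
```python
from h import *
st()
im=env.read_camera('wrist'); cv2.imwrite('pics/w17.png',im[:,:,::-1])
```

```text
t 20.45 chest [ 0.0214 -0.0491  0.1957] q [-19.1  33.3  42.1  73.6 -22.1  80.7  25. ] F [0.1 0.2 0.7] w 0.0005 tool_y(chest) [ 0.007  0.001 -1.   ]
```

View pics/w17.png

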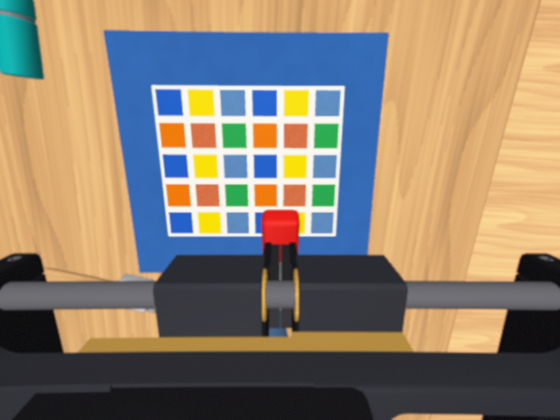

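Request:
{"name": "carry_out", "arguments": {"targets": [[[0, 5, 2.6], [0, 0, 0]], [[0, 5, 2.5], [0, 0, 0]], [[0, 5, 1.8], [0, 0, 0]], [[0, 3, 1], [0, 0, 0]], [[0, 0, 0], [0, 0, 0]]]}}

```text
time_s: 21.0
tool_pos: [0.7184, -0.1191, 0.1779]
tool_rot: [-90.0, -0.4, 3.4]
force: [-0.1, 0.4, 1.0]
grip_width: 0.0004
```

Request:
{"name": "carry_out", "arguments": {"targets": [[[0, 1.5, 0.3], [0, 0, 0]], [[0, 0, 0], [0, 0, 0]]]}}

```text
time_s: 21.2
tool_pos: [0.7186, -0.119, 0.1772]
tool_rot: [-90.0, -0.5, 3.4]
force: [0.5, -0.5, 0.1]
grip_width: 0.0003
```

Request:
{"name": "carry_out", "arguments": {"targets": [[[0, 1, 0], [0, 0, 0]], [[0, 0, 0], [0, 0, 0]]]}}

```text
time_s: 21.4
tool_pos: [0.7187, -0.1191, 0.1764]
tool_rot: [-90.0, -0.5, 3.4]
force: [0.0, 1.2, 0.9]
grip_width: 0.0005
```

Request:
{"name": "carry_out", "arguments": {"targets": [[[0, 1, 0], [0, 0, 0]], [[0, 0, 0], [0, 0, 0]]]}}

```text
time_s: 21.6
tool_pos: [0.7188, -0.1191, 0.1756]
tool_rot: [-90.0, -0.5, 3.4]
force: [-1.1, 0.8, 1.7]
grip_width: 0.0004
```

Request:
{"name": "carry_out", "arguments": {"targets": [[[0, 1, 0], [0, 0, 0]], [[0, 0, 0], [0, 0, 0]]]}}

```text
time_s: 21.8
tool_pos: [0.7188, -0.1191, 0.1755]
tool_rot: [-90.0, -0.5, 3.4]
force: [-1.5, 1.7, 5.6]
grip_width: 0.0006
```

Request:
{"name": "carry_out", "arguments": {"targets": [[[0, 0.7, 0], [0, 0, 0]], [[0, 0, 0], [0, 0, 0]]]}}

```text
time_s: 22.0
tool_pos: [0.7188, -0.1191, 0.1754]
tool_rot: [-90.0, -0.5, 3.4]
force: [-1.9, 2.4, 7.2]
grip_width: 0.0003
```

Request:
{"name": "carry_out", "arguments": {"targets": [[[0, -10, 0], [0, 0, 0]], [[0, -25, 0], [0, 0, 0]], [[0, -40, 0], [0, 0, 0]], [[0, -45, 0], [0, 0, 0]], [[-20, -20, 0], [0, 0, 0]], [[-40, 0, 0], [0, 0, 0]], [[-45, 0, 0], [0, 0, 0]], [[-45, 0, 0], [0, 0, 0]], [[-45, 0, 0], [0, 0, 0]], [[0, 0, 0], [0, 0, 0]]]}}

```text
time_s: 23.0
tool_pos: [0.5173, -0.1334, 0.3125]
tool_rot: [-89.7, -0.5, 3.1]
force: [0.5, -0.1, 0.3]
grip_width: 0.0005
```

Run:
```python
from h import *
st()
p=np.load('p.npy')
for n,(x0,y0,w,h,f) in {'top':(190,90,280,210,2.8),'scene':(140,150,220,170,3.5)}.items():
    im=np.ascontiguousarray(env.read_camera(n)[:,:,::-1])[y0:y0+h,x0:x0+w]
    im=cv2.resize(im,None,fx=f,fy=f,interpolation=cv2.INTER_CUBIC)
    def dr(P,col):
        q=(proj(n,chest(p,np.array(P)))-[x0,y0]+.5)*f-.5
        cv2.polylines(im,[q.round().astype(int)],False,col,1)
    dr([lidpt(0,.16,.041,-.085),lidpt(0,.16,.041,.085),lidpt(0,0,.041,.085),lidpt(0,0,.041,-.085),lidpt(0,.16,.041,-.085)],(0,255,255))
    dr([clpt(0,.07,.007,.009),clpt(0,.07,.007,.031),clpt(0,.036,.007,.031),clpt(0,.036,.007,.009),clpt(0,.07,.007,.009)],(0,255,0))
    cv2.imwrite(f'pics/fin_{n}.png',im)
```

```text
t 23.0 chest [-0.1802 -0.045   0.3125] q [-34.1   1.5  47.5  93.   -1.6  85.6  16.6] F [ 0.5 -0.1  0.3] w 0.0005 tool_y(chest) [ 0.009  0.006 -1.   ]
```

View pics/fin_top.png

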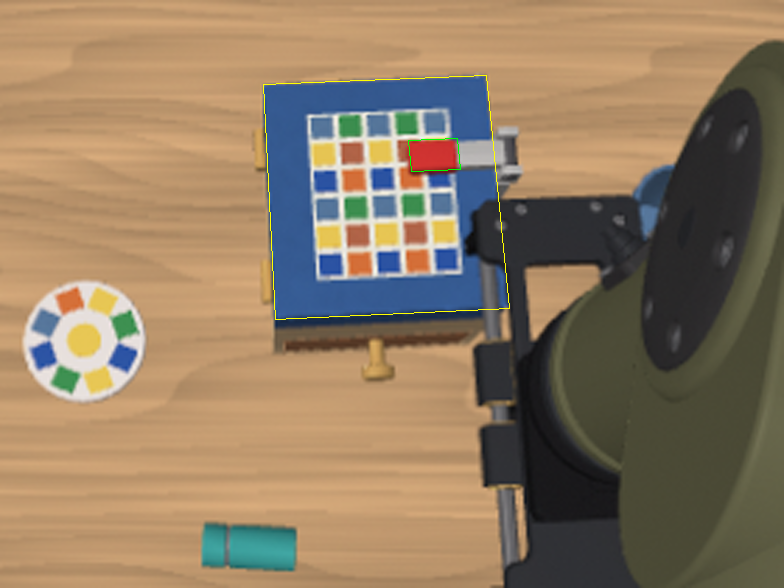

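View pics/fin_scene.png

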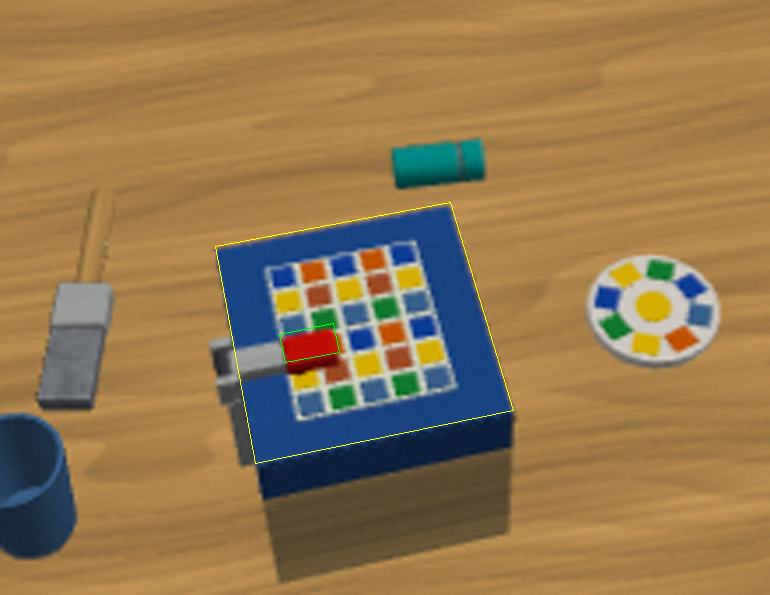

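```bash
python3 -c "
from h import *
print(env.sign_off())"
```

```text
the job is handed in; nothing more can be done
None
```

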